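Unbolt the double gate, slide the carry tray out and load the receivers

TASK

Get the kit shelf ready for the crew: pull up the red flush bolt so that the left leaf of the little double gate is free, swing both leaves wide open and leave them open, and slide the grey carry tray out through the gateway, down over the step, until it lies wholly and flat on the loading ledge, without lifting it clear or tipping it. Then put every blue receiver pack that lies on the counter into the tray, each on the tray's own floor and none on top of another, and let go. Leave the eyecup, the copper block and the white handle on the shelf alone.

Things in the scene. Friction and masses are not known exactly. Their poses are not given: they have to be found in the camera images.
- shelf: Galvanised shelf fixed to the counter, up to 0.15 rad askew. Origin at z = 0 on the gate line, midway between the hinges; +x points in behind the gate, +y left, z up. Shelf floor 30 mm high, x -15 to +194 mm, |y| < 199; rim to 60 mm at back and sides; fixed fence to 72 mm on the gate line at |y| 135 to 201. Gateway 248 mm clear between hinge posts (80 mm high) at y = +-131.
- left_leaf (a joint): Passive leaf (shelf's +y half), rad: 0 closed, grows as it swings out towards the robot over the ledge, stop at 1.75; wide open is 1.4 or more. Held (slight rattle) while its bolt is down. Stiff hinge, about 0.06 N m, stays where left. Upright steel plate 8 mm thick, 114 mm wide, 33 to 75 mm above the counter.
- right_leaf (a joint): Active leaf (shelf's -y half), mirror image of the left: 0 closed, grows as it swings out towards the robot, stop at 1.75, stays where left; it has no bolt and may start up to 0.12 rad ajar. Either leaf may be opened first.
- bolt (a joint): Lift of the flush bolt in the left leaf, m: 0 shot down into the sill, 0.024 fully up. The leaf is free from 0.018 up; the pull needs about 4 N straight up, and the bolt stays where it is left.
- bolt_knob (a point): Top centre of the red round bolt knob (14 mm across, 26 mm tall, upright), 105 mm above the counter when down; it stands on the left leaf's top edge, 101 mm from the hinge line, and moves with bolt and leaf. The thin leaf (8 mm) runs below it along the shelf's y.
- left_peg (a point): Top centre of the black round upright pull peg on the left leaf's top edge: 16 mm across, 30 mm tall, top 105 mm above the counter, 55 mm from the hinge line.
- right_peg (a point): Top centre of the same black pull peg on the right leaf.
- left_hinge (a point): Point on the left leaf's vertical hinge line, 75 mm above the counter.
- right_hinge (a point): Point on the right leaf's vertical hinge line, 75 mm above the counter.
- ledge_mid (a point): Centre of the dark steel loading ledge's top, axes as the shelf's. The ledge is 22 mm above the counter, 165 mm in x by 260 mm in y, yellow stripes along its sides, in front of the gate. Its +x edge is the step: there (15 mm in front of the gate line) the shelf floor begins, 8 mm higher.
- tray_tab (a point): Top centre of the orange upright grip tab in the tray's front (-x) wall: 8 mm thick in the tray's x, 44 mm wide in y, top 38 mm above the tray's underside, 65.5 mm in front of the tray's origin, 20 mm above the rim.
- tray: Grey carry tray, 131 (x) by 176 mm (y) outside, walls 3 mm, rim 18 mm high, floor 3 mm thick, 0.6 kg. Origin at the centre of its underside. Starts on the shelf floor behind the gate. Keep it within 0.3 rad of level and its underside below 50 mm over the counter. Wholly out on the ledge = origin at x below -80 mm in the shelf's frame; it may overhang the ledge's front a little.
- pack0_mid (a point): Middle of a blue receiver pack, a box 56 mm along its x, 34 mm along its y and 28 mm along its z, 0.12 kg, with a small black screen on its top (+z) face. It starts flat on the counter left or right of the ledge. None if absent (3 or 4 are present).
- pack0: The same pack with its origin at the centre of its underside (14 mm below its middle). None if absent.
- pack1_mid (a point): Middle of a blue receiver pack, a box 56 mm along its x, 34 mm along its y and 28 mm along its z, 0.12 kg, with a small black screen on its top (+z) face. It starts flat on the counter left or right of the ledge. None if absent (3 or 4 are present).
- pack1: The same pack with its origin at the centre of its underside (14 mm below its middle). None if absent.
- pack2_mid (a point): Middle of a blue receiver pack, a box 56 mm along its x, 34 mm along its y and 28 mm along its z, 0.12 kg, with a small black screen on its top (+z) face. It starts flat on the counter left or right of the ledge. None if absent (3 or 4 are present).
- pack2: The same pack with its origin at the centre of its underside (14 mm below its middle). None if absent.
- pack3_mid (a point): Middle of a blue receiver pack, a box 56 mm along its x, 34 mm along its y and 28 mm along its z, 0.12 kg, with a small black screen on its top (+z) face. It starts flat on the counter left or right of the ledge. None if absent (3 or 4 are present).
- pack3: The same pack with its origin at the centre of its underside (14 mm below its middle). None if absent.
- eyecup: Silver round viewfinder eyecup, 48 mm across its upper rim, 30 mm tall, origin at the centre of its underside; stands in the shelf's left bay. Not to be disturbed.
- lug_block: Copper grounding lug block 50 x 26 x 18 mm, origin at the centre of its underside; in the shelf's right bay. Not to be disturbed.
- rack_handle: White nylon rack handle, arch 72 x 14 x 30 mm, origin at the centre of its underside; in the shelf's right bay behind the copper block. Not to be disturbed.
There are look-alikes about, which are no part of the job. What is shaped like the pack2 but green is not meant.

How it is judged:
By the outcome, as a careful person would: the job done as asked, in the order asked, and still so for the second after the job is handed in, with the robot touching nothing.
Of pack0, pack1, pack2, pack3 only 3 to 4 are there at a start; the rules pass over those that are not, and their reading is None.
At some moment in a run one of pack0, pack1, pack2, pack3 may be knocked a few centimetres aside while the robot is not near it.
Once in a run the grip may slacken for a moment while it holds something.
It also fails if it takes over 208 s, if anything falls off the work surface, if the arm or the gripper's body presses on something with over 40 N, if the wrist force passes 120 N, or if a joint passes its speed limit or range.

ROBOT

A 7-joint arm with a two-finger parallel gripper is mounted at the origin on the work surface. World frame = base frame: x ahead of the robot, y to its left, z up, the work surface at z = 0. Lengths are in mm, angles in rad, forces in N, time in s.
With the tool pointing down it reaches from about 400 to 875 mm from the base axis. Payload 4.4 kg.
Tool frame: the origin (TCP) lies at the very end of the fingers, on their centre line; the grasp point (between the pads) lies 19 mm behind it; z points along the fingers, x is the direction in which the jaws open and shut, and the axes are right-handed (so a half turn about z gives the same grasp; the last joint's range is limited). The gripper opens to 85 mm and grips with 20 to 120 N. Pads are 22 mm wide; open, the fingers measure 114 mm over their backs; the gripper's body (76 mm by 85 mm) begins 54 mm behind the grasp point. The pads swing forward as they close: fully open they stand 13 mm farther back than shut.
Start: joints at [1.191, 0.628, 0.038, 1.517, -0.027, 0.996, -0.02], TCP at [200.668, -618.264, 205.713] pointing down, gripper open.
Joint ranges: [-3.06, 3.06], [-0.37, 2.12], [-1.25, 1.32], [0.18, 2.47], [-1.1, 4.24], [0.23, 1.98], [-2.94, 2.94]. Speed limits (rad/s): [2.57, 2.57, 3.14, 3.14, 3.14, 3.14, 3.14].

INTERFACE

Orientations are given as [roll, pitch, yaw] about the fixed x, y, z axes, in that order (R = Rz(yaw) Ry(pitch) Rx(roll)).
In Python, from cell import * gives the robot as it stands. The module is installed in compiled form; this text tells all that it offers.
- The arm moves only by the tool play_rows, never from a script. Its argument "targets" is a list of rows, each an object with "slide": the shift along the tool's x, y, z in mm, a list of three; "turn": the turn, a rotation vector about the tool's x, y, z in degrees, a list of three; "hand": the finger opening in mm, from 0 to 85.4. A call has 1 to 5 rows; each row shifts and turns the commanded pose from where the row before left it, along the tool's axes as they then stand; what a row does not reach is not made up. A row lasts 1/8 s, in which the tool goes at most 62.5 mm and 10.7 degrees, less where a joint would pass 70% of its speed; a pose out of reach is approached as far as the arm can. A call is refused whole if a number of a shift passes 62.5 or a number of a turn 10.7, either way. A call with a gripper value outside its range is refused whole. The fingers move at their own pace and stop on an object; the grip force is fixed at half the most. Time passes only in rows, so rows that do not move let the fingers close. It gives the time, the measured TCP pose, the force and the opening at its end, in the units of the state.
- read_state(): the state, without advancing time (a new reading comes with each control period).
- get_image(name): name is "scene" or "top"; returns (picture, depth): 384x512x3 uint8, blue, green, red; 384x512 float32, mm along the optical axis (not along the pixel's ray), 0 where there is no reading.
- calibration(name): a dict with "K" (3x3 intrinsics, pixels), "R" (3x3) and "t" (3): a world point X has camera coordinates R X + t. Camera axes: x right, y down, z forward; pixel columns grow to the right and rows downward; lengths in mm; the calibration is good to about 2 mm. A picture is of the moment at which its call begins. calibration takes no time and is no camera call.
- finish_job(): hands the job in, once; it reports no verdict.
The state is a dict: "clock": time; "qpos": joint angles; "qd": joint speeds; "tau": joint torques, N m; "eef_pos": TCP position; "tool_rot": TCP orientation; "force": force on the tool from outside, world axes, zero at the start; "torque": the same for the moment, N m; "width": finger opening in mm.
Only numpy, scipy, OpenCV 4.12 (cv2) and the standard library are available. Lean on these libraries where they do the work, as an engineer would, in place of code of your own. Each camera call takes 0.05 s, during which the arm holds its last target.

## Working session

There is one attempt and no reset: what is moved stays moved. The work goes in short steps, Python scripts to look and compute and a tool call to move; the robot and the scene stay as the last step left them, time stands still between calls to the robot, and variables do not carry over. Pictures are saved under pics/ and viewed, and the job is handed in when it is done.

Besides the shell and the picture viewer there is one more tool, called after "Emit:" in YAML: its name, and indented under it one key for each argument. play_rows: Moves the arm, as the interface text tells. Its arguments: {"type":"object","properties":{"targets":{"type":"array"}},"required":["targets"]}

```bash
mkdir -p pics; cat > h.py <<'E'
from cell import *
import numpy as np, cv2
def snap(n,tag):
    im,d=get_image(n); cv2.imwrite(f'pics/{tag}.png',im); np.save(f'pics/{tag}.npy',d); return im,d
def px2w(n,u,v,z=None,depth=None):
    c=calibration(n);K=np.array(c['K']);R=np.array(c['R']);t=np.array(c['t'])
    r=np.linalg.inv(K)@np.array([u,v,1.0])
    if depth is not None: return R.T@(r*depth-t)
    o=-R.T@t; d=R.T@r; s=(z-o[2])/d[2]; return o+s*d
def cloud(n,d):
    c=calibration(n);K=np.array(c['K']);R=np.array(c['R']);t=np.array(c['t'])
    v,u=np.mgrid[:d.shape[0],:d.shape[1]]
    P=np.stack([(u-K[0,2])/K[0,0]*d,(v-K[1,2])/K[1,1]*d,d],-1)
    return (P-t)@R
E
python3 - <<'E'
from h import *
s=read_state();print({k:np.round(v,3).tolist() for k,v in s.items()})
for n in ('scene','top'):
    snap(n,n+'0'); c=calibration(n); print(c)
E
```

```text
{'clock': 0.0, 'qpos': [1.191, 0.629, 0.038, 1.518, -0.027, 0.996, -0.02], 'qd': [-0.0, 0.0, -0.001, 0.0, -0.0, -0.002, 0.001], 'tau': [-0.0, -56.34, 1.226, -19.345, 0.011, 0.01, 0.0], 'eef_pos': [200.42, -617.598, 204.789], 'tool_rot': [3.142, 0.002, -1.257], 'force': [-0.039, -0.059, -0.089], 'torque': [0.009, -0.013, -0.05], 'width': 85.242}
{'K': array([[368.03287224,   0.        , 252.52908416],
       [  0.        , 368.03287224, 195.38072498],
       [  0.        ,   0.        ,   1.        ]]), 'R': array([[-0.36726006,  0.93009102,  0.00712284],
       [ 0.71558364,  0.28743427, -0.63664873],
       [-0.59418861, -0.22871866, -0.77112104]]), 't': array([ 155.09490555, -322.75166364, 1538.39776353])}
{'K': array([[437.00377754,   0.        , 254.26966606],
       [  0.        , 437.00377754, 190.01530461],
       [  0.        ,   0.        ,   1.        ]]), 'R': array([[-0.00451755, -0.99997983, -0.00446468],
       [-0.98723944,  0.0051706 , -0.1591589 ],
       [ 0.15917878,  0.0036887 , -0.98724288]]), 't': array([  47.48017192,  543.96114347, 1166.15151006])}
```

View pics/scene0.png

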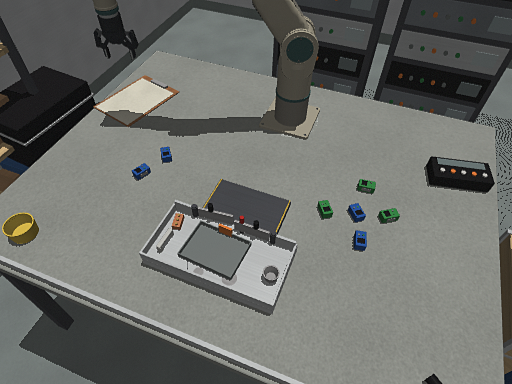

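View pics/top0.png

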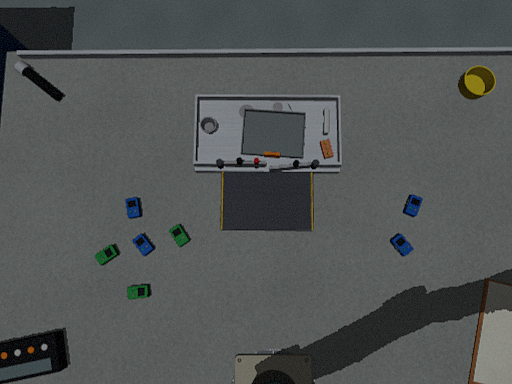

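```bash
python3 - <<'E'
import cv2
im=cv2.imread('pics/top0.png')
cv2.imwrite('pics/top0a.png',cv2.resize(im[20:220,110:370],None,fx=3,fy=3,interpolation=cv2.INTER_CUBIC))
cv2.imwrite('pics/top0b.png',cv2.resize(im[180:384,60:460],None,fx=2,fy=2,interpolation=cv2.INTER_CUBIC))
E
```

```text
(no output)
```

View pics/top0a.png

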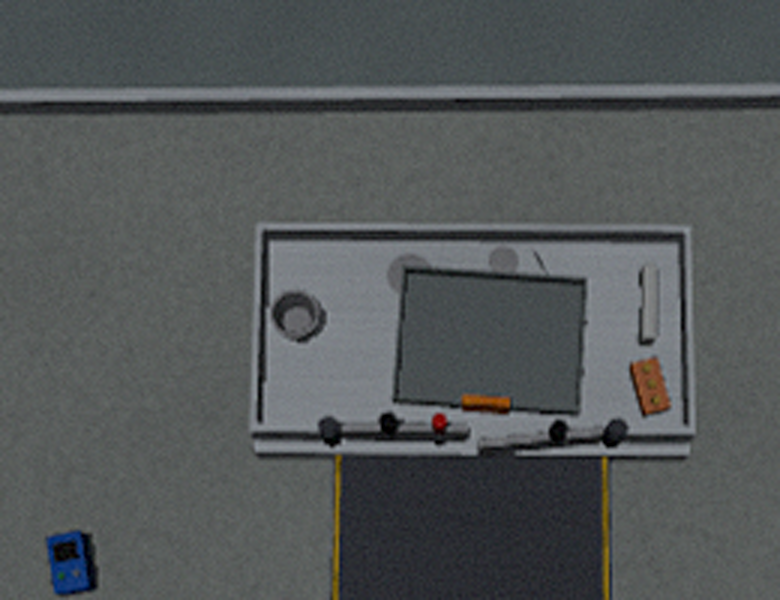

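View pics/top0b.png

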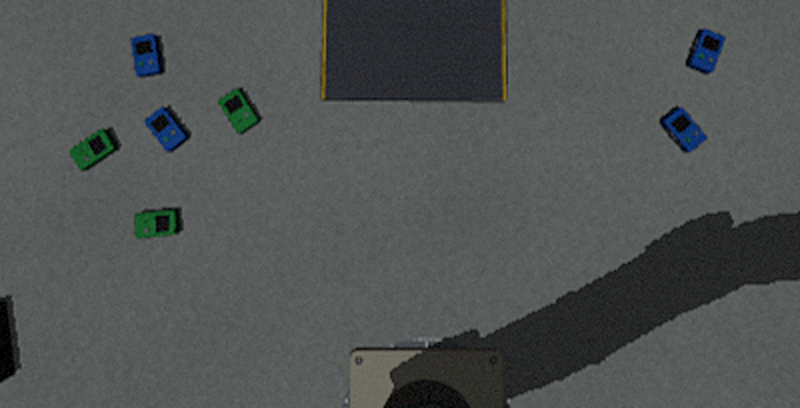

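The top picture shows four blue packs at (133,208), (143,244), (413,205) and (402,244). Three green look-alikes at (107,254), (179,235) and (139,291) are not meant. The red knob is near (256,160), the pegs near (239,160) and (296,163), and the orange tab near (272,154).

```bash
cat >> h.py <<'E'
def packs(im,d,n='top',verbose=True):
    P=cloud(n,d); hsv=cv2.cvtColor(im,cv2.COLOR_BGR2HSV)
    m=((hsv[...,0]>100)&(hsv[...,0]<130)&(hsv[...,1]>120)&(hsv[...,2]>50)).astype(np.uint8)
    m=cv2.morphologyEx(m,cv2.MORPH_CLOSE,np.ones((5,5),np.uint8))
    k,l,st,ce=cv2.connectedComponentsWithStats(m); out=[]
    for i in range(1,k):
        if st[i,4]<60: continue
        vu=np.argwhere(l==i); q=np.array([px2w(n,u,v,z=28)[:2] for v,u in vu])
        r=cv2.minAreaRect(q.astype(np.float32)); (cx,cy),(w,h),a=r
        if w<h: a+=90
        ps=P[l==i]; out.append((cx,cy,(a+90)%180-90,max(w,h),min(w,h),np.median(ps[:,2]),ce[i]))
    return out
E
python3 - <<'E'
from h import *
im=cv2.imread('pics/top0.png');d=np.load('pics/top0.npy')
for o in packs(im,d): print(np.round(o[:6],1),np.round(o[6]))
P=cloud('top',d)
# high points near the gate
sel=(P[...,2]>84)&(P[...,0]>500)&(P[...,0]<800)&(abs(P[...,1])<220)&(d>0)
k,l,st,ce=cv2.connectedComponentsWithStats(sel.astype(np.uint8))
for i in range(1,k): 
    q=P[l==i]; print('high',st[i,4],ce[i].round(1),np.median(q,0).round(1),q[:,2].max().round(1), px2w('top',*ce[i],z=105).round(1))
hsv=cv2.cvtColor(im,cv2.COLOR_BGR2HSV)
for nm,(u,v) in dict(lpost=(330,430),lpeg=(388,420),knob=(439,420),rpeg=(558,430),rpost=(616,431),tab=(486,403)).items():
    U=110+u/3;V=20+v/3
    z=dict(lpost=80,rpost=80,tab=68).get(nm,105)
    print(nm,U,V,px2w('top',U,V,z=z).round(1), P[int(round(V)),int(round(U))].round(1))
# ledge front corners, z=22 ; shelf corners outer z=60
for nm,(U,V),z in [('LF',(221.5,230),22),('RF',(313,230.5),22),('shBL',(110+257/3,20+226/3),60),('shBR',(110+691/3,20+229/3),60),
 ('shFL',(110+252/3,20+436/3),72),('shFR',(110+692/3,20+436/3),72),
 ('trBL',(110+405/3,20+268/3),48),('trBR',(110+585/3,20+281/3),48),('trFL',(110+395/3,20+403/3),48),('trFR',(110+578/3,20+413/3),48)]:
    print(nm,px2w('top',*[U,V],z=z).round(1))
E
```

```text
[ 502.1 -398.   -23.6   54.8   33.8   28.1] [413. 205.]
[500.1 385.8  10.8  55.6  33.3  26.8] [133. 208.]
[397.4 353.9  38.4  55.2  32.9  26.8] [143. 245.]
[ 393.4 -360.3   37.7   55.2   34.1   28.2] [402. 245.]
high 35 [239.  160.9] [613.5  84.8 102.7] 108.8 [612.8  84.7 105. ]
high 27 [256.1 160.6] [613.7  39.6 102.5] 109.7 [613.4  39.5 105. ]
high 36 [295.9 163.2] [606.3 -66.4 103.3] 110.3 [605.7 -66.1 105. ]
high 1 [219. 162.] [614.7 139.6  84.9] 84.9 [610.1 137.9 105. ]
lpost 220.0 163.33333333333334 [612.1 137.3  80. ] [613.7 137.5  77.1]
lpeg 239.33333333333334 160.0 [615.3  83.9 105. ] [615.   84.7 106.2]
knob 256.33333333333337 160.0 [615.   38.8 105. ] [615.8  39.6 101.5]
rpeg 296.0 163.33333333333334 [605.4 -66.4 105. ] [606.3 -66.4 104.7]
rpost 315.33333333333337 163.66666666666666 [ 609.8 -121.    80. ] [ 609.5 -120.5   77. ]
tab 272.0 154.33333333333334 [639.3  -4.4  68. ] [639.8  -4.4  70. ]
LF [435.6 136.5  22. ]
RF [ 433.  -117.6   22. ]
shBL [813.9 209.5  60. ]
shBR [ 808.4 -199.6   60. ]
shFL [608.7 208.9  72. ]
shFR [ 606.5 -191.    72. ]
trBL [776.   70.1  48. ]
trBR [ 762.1 -100.1   48. ]
trFL [644.7  79.6  48. ]
trFR [634.2 -90.6  48. ]
```

```bash
cat >> h.py <<'E'
from scipy.spatial.transform import Rotation as Ro
import json
def plan(p,yaw=None,hand=85,n=None,vmax=55,show=True):
    """rows from measured pose to world pos p, yaw (deg), tool down"""
    s=read_state(); p0=np.array(s['eef_pos']); R0=Ro.from_euler('xyz',s['tool_rot'])
    y0=np.degrees(np.arctan2(*R0.as_matrix()[[1,0],0])); yaw=y0 if yaw is None else yaw
    dy=(yaw-y0+180)%360-180
    R1=Ro.from_euler('xyz',[180,0,yaw],degrees=True); p=np.array(p,float)
    N=n or int(max(1,np.ceil(np.linalg.norm(p-p0)/vmax),np.ceil(abs(dy)/10)))
    rows=[];Rc=R0
    tot=(R0.inv()*R1).as_rotvec()
    Rs=[R0*Ro.from_rotvec(tot*i/N) for i in range(N+1)]
    for i in range(N):
        sl=Rs[i].inv().apply((p-p0)/N); tu=np.degrees(tot/N)
        rows.append(dict(slide=[float(x) for x in sl.round(1)],turn=[float(x) for x in tu.round(1)],hand=hand))
    print('now',p0.round(1),'yaw',round(y0,1),'t',round(s['clock'],1),'w',round(s['width'],1))
    for i in range(0,N,5): print(json.dumps(rows[i:i+5]))
E
python3 -c "
from h import *
plan([614,39.3,150],0,50)"
```

```text
now [ 200.5 -617.7  204.9] yaw -72.0 t 0.1 w 85.5
[{"slide": [-33.1, -39.7, 3.7], "turn": [-0.0, 0.0, -4.8], "hand": 50}, {"slide": [-29.7, -42.4, 3.7], "turn": [-0.0, 0.0, -4.8], "hand": 50}, {"slide": [-26.1, -44.7, 3.7], "turn": [-0.0, 0.0, -4.8], "hand": 50}, {"slide": [-22.2, -46.7, 3.7], "turn": [-0.0, 0.0, -4.8], "hand": 50}, {"slide": [-18.2, -48.4, 3.7], "turn": [-0.0, 0.0, -4.8], "hand": 50}]
[{"slide": [-14.1, -49.8, 3.7], "turn": [-0.0, 0.0, -4.8], "hand": 50}, {"slide": [-9.9, -50.8, 3.7], "turn": [-0.0, 0.0, -4.8], "hand": 50}, {"slide": [-5.6, -51.4, 3.7], "turn": [-0.0, 0.0, -4.8], "hand": 50}, {"slide": [-1.3, -51.7, 3.7], "turn": [-0.0, 0.0, -4.8], "hand": 50}, {"slide": [3.1, -51.7, 3.7], "turn": [-0.0, 0.0, -4.8], "hand": 50}]
[{"slide": [7.4, -51.2, 3.7], "turn": [-0.0, 0.0, -4.8], "hand": 50}, {"slide": [11.6, -50.4, 3.7], "turn": [-0.0, 0.0, -4.8], "hand": 50}, {"slide": [15.8, -49.3, 3.7], "turn": [-0.0, 0.0, -4.8], "hand": 50}, {"slide": [19.9, -47.8, 3.7], "turn": [-0.0, 0.0, -4.8], "hand": 50}, {"slide": [23.8, -46.0, 3.7], "turn": [-0.0, 0.0, -4.8], "hand": 50}]
```

Emit:
play_rows:
  targets:
    - {"slide": [-33,-40,4],"turn": [0,0,-4.8],"hand": 50}
    - {"slide": [-30,-42,4],"turn": [0,0,-4.8],"hand": 50}
    - {"slide": [-26,-45,4],"turn": [0,0,-4.8],"hand": 50}
    - {"slide": [-22,-47,4],"turn": [0,0,-4.8],"hand": 50}
    - {"slide": [-18,-48,4],"turn": [0,0,-4.8],"hand": 50}

```text
clock: 0.72
eef_pos: [339.5, -398.0, 185.4]
tool_rot: [-3.141, 0.0, -0.835]
force: [0.8, 0.2, -0.1]
width: 50.0
```

Emit:
play_rows:
  targets:
    - {"slide": [-14,-50,4],"turn": [0,0,-4.8],"hand": 50}
    - {"slide": [-10,-51,4],"turn": [0,0,-4.8],"hand": 50}
    - {"slide": [-6,-51,4],"turn": [0,0,-4.8],"hand": 50}
    - {"slide": [-1,-52,4],"turn": [0,0,-4.8],"hand": 50}
    - {"slide": [3,-52,4],"turn": [0,0,-4.8],"hand": 50}

```text
clock: 1.35
eef_pos: [477.5, -178.7, 165.5]
tool_rot: [3.141, 0.0, -0.417]
force: [0.9, -0.1, -0.5]
width: 50.1
```

```bash
python3 -c "
from h import *
plan([614,39.3,150],0,50)"
```

```text
now [ 477.5 -178.7  165.5] yaw -23.9 t 1.4 w 50.1
[{"slide": [7.3, -50.9, 3.1], "turn": [0.0, 0.0, -4.8], "hand": 50}, {"slide": [11.5, -50.1, 3.1], "turn": [0.0, 0.0, -4.8], "hand": 50}, {"slide": [15.7, -49.0, 3.1], "turn": [0.0, 0.0, -4.8], "hand": 50}, {"slide": [19.7, -47.5, 3.1], "turn": [0.0, 0.0, -4.8], "hand": 50}, {"slide": [23.6, -45.7, 3.1], "turn": [0.0, 0.0, -4.8], "hand": 50}]
```

Emit:
play_rows:
  targets:
    - {"slide": [7,-51,3],"turn": [0,0,-4.8],"hand": 50}
    - {"slide": [12,-50,3],"turn": [0,0,-4.8],"hand": 50}
    - {"slide": [16,-49,3],"turn": [0,0,-4.8],"hand": 50}
    - {"slide": [20,-47,3],"turn": [0,0,-4.8],"hand": 50}
    - {"slide": [24,-46,3],"turn": [0,0,-4.8],"hand": 50}

```text
clock: 1.98
eef_pos: [615.4, 38.3, 150.3]
tool_rot: [3.141, 0.001, 0.002]
force: [0.9, 0.2, 0.1]
width: 49.8
```

```bash
python3 -c "
from h import *
plan([614,39.3,82],0,50,n=4)
im,d=snap('scene','s1');cv2.imwrite('pics/s1c.png',cv2.resize(im[120:320,120:320],None,fx=3,fy=3,interpolation=cv2.INTER_CUBIC))"
```

```text
now [615.4  38.3 150.3] yaw 0.1 t 2.0 w 49.8
[{"slide": [-0.3, -0.2, 17.1], "turn": [0.0, 0.0, 0.0], "hand": 50}, {"slide": [-0.3, -0.2, 17.1], "turn": [0.0, 0.0, 0.0], "hand": 50}, {"slide": [-0.3, -0.2, 17.1], "turn": [0.0, 0.0, 0.0], "hand": 50}, {"slide": [-0.3, -0.2, 17.1], "turn": [0.0, 0.0, 0.0], "hand": 50}]
```

View pics/s1c.png

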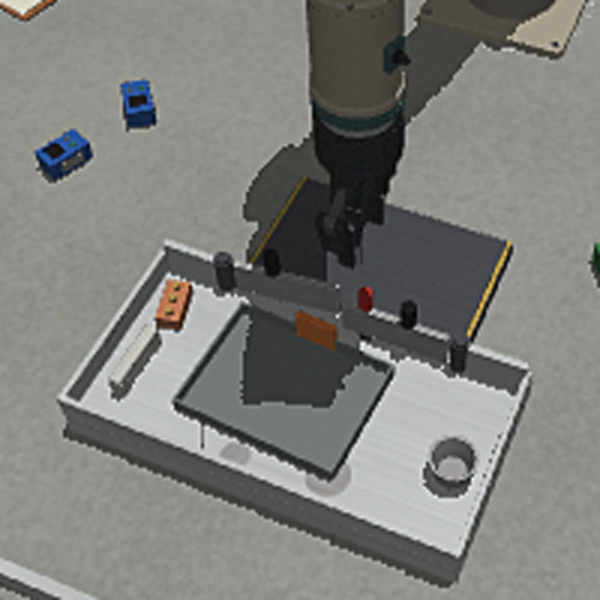

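```bash
python3 -c "
from h import *
c=calibration('scene')
for p in ([615,38.3,150],[614,39.3,105]):
  q=c['K']@(c['R']@np.array(p)+c['t']);q=q[:2]/q[2];print(q,(q-120)*3)"
```

```text
[240.56750637 206.90867558] [361.70251911 260.72602674]
[241.28635086 216.12051113] [363.85905258 288.36153338]
```

Emit:
play_rows:
  targets:
    - {"slide": [0,-1,18],"turn": [0,0,0],"hand": 50}
    - {"slide": [-1,0,18],"turn": [0,0,0],"hand": 50}
    - {"slide": [0,0,18],"turn": [0,0,0],"hand": 50}
    - {"slide": [0,0,14],"turn": [0,0,0],"hand": 50}

```text
clock: 2.52
eef_pos: [612.9, 36.8, 81.1]
tool_rot: [3.141, 0.002, -0.002]
force: [0.5, -1.0, -0.1]
width: 50.0
```

```bash
python3 -c "
from h import *
snap('scene','s2')
plan([614,39.3,82],0,50,n=1)
im,d=snap('scene','s2');cv2.imwrite('pics/s2c.png',cv2.resize(im[170:270,180:300],None,fx=6,fy=6,interpolation=cv2.INTER_CUBIC));plan([614,39.3,82],0,50,n=1)
print(read_state()['force'])"
```

```text
now [612.   37.   79.6] yaw -0.1 t 2.6 w 50.3
[{"slide": [2.0, -2.3, -2.4], "turn": [0.0, 0.2, -0.1], "hand": 50}]
now [612.3  37.3  80.7] yaw -0.1 t 2.6 w 50.1
[{"slide": [1.7, -2.0, -1.3], "turn": [0.0, 0.2, -0.1], "hand": 50}]
[ 0.02804263 -0.29678687 -0.50106614]
```

View pics/s2c.png

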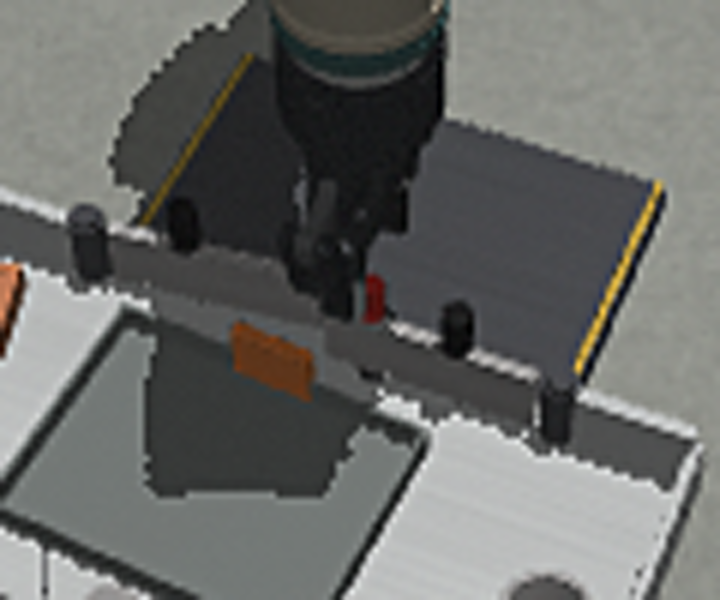

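```bash
python3 -c "
from h import *
c=calibration('scene')
for p in ([637,37.3,81],[637,37.3,110],[587,37.3,81],[587,37.3,110],[614,39.3,105],[614,39.3,79]):
  q=c['K']@(c['R']@np.array(p)+c['t']);q=q[:2]/q[2];print(p,q.round(1),(q-[180,170])*6)
im=cv2.imread('pics/scene0.png');hsv=cv2.cvtColor(im,cv2.COLOR_BGR2HSV)
m=((hsv[...,0]<5)|(hsv[...,0]>174))&(hsv[...,1]>150)&(hsv[...,2]>80)
m[:,:200]=0;m[:,280:]=0
v,u=np.nonzero(m);print(u.mean(),v.mean(),v.min(),v.max(),len(u),(u.mean()-180)*6,(v.mean()-170)*6)"
```

```text
[637, 37.3, 81] [237.8 226.6] [346.79773262 339.31336179]
[637, 37.3, 110] [237.6 220.8] [345.37238629 305.00905102]
[587, 37.3, 81] [244.2 214. ] [385.39428076 263.71643019]
[587, 37.3, 110] [244.1 208.1] [384.79489403 228.79969265]
[614, 39.3, 105] [241.3 216.1] [367.71810517 276.72306675]
[614, 39.3, 79] [241.4 221.3] [368.57298792 307.58143185]
241.5 217.0 216 218 12 369.0 282.0
```

Emit:
play_rows:
  targets:
    - {"slide": [1,-2,-1],"turn": [0,0,0],"hand": 50}
    - {"slide": [0,0,0],"turn": [0,0,0],"hand": 20}
    - {"slide": [0,0,0],"turn": [0,0,0],"hand": 8}
    - {"slide": [0,0,0],"turn": [0,0,0],"hand": 8}
    - {"slide": [0,0,0],"turn": [0,0,0],"hand": 8}

```text
clock: 3.25
eef_pos: [614.9, 40.1, 83.9]
tool_rot: [3.142, -0.0, -0.0]
force: [0.2, 0.3, -0.8]
width: 8.1
```

Emit:
play_rows:
  targets:
    - {"slide": [0,0,-6],"turn": [0,0,0],"hand": 8}
    - {"slide": [0,0,-6],"turn": [0,0,0],"hand": 8}
    - {"slide": [0,0,-6],"turn": [0,0,0],"hand": 8}
    - {"slide": [0,0,-6],"turn": [0,0,0],"hand": 8}
    - {"slide": [0,0,0],"turn": [0,0,0],"hand": 8}

```text
clock: 3.88
eef_pos: [615.3, 40.2, 108.4]
tool_rot: [-3.141, -0.001, -0.0]
force: [-0.0, -0.3, 0.5]
width: 7.6
```

```bash
python3 -c "
from h import *
im,d=snap('scene','s3');cv2.imwrite('pics/s3c.png',cv2.resize(im[170:270,180:300],None,fx=6,fy=6,interpolation=cv2.INTER_CUBIC));plan([614,39.3,82],0,50,n=1)
print(read_state()['force'])"
```

```text
now [615.1  40.1 108.1] yaw -0.0 t 3.9 w 8.1
[{"slide": [-1.1, 0.8, 26.1], "turn": [-0.0, -0.0, -0.0], "hand": 50}]
[-0.59572212  0.09431137 -0.69777522]
```

View pics/s3c.png

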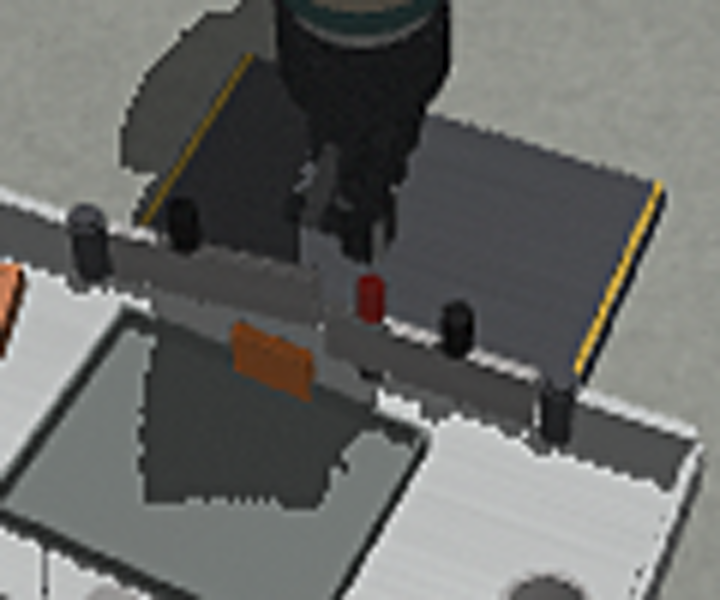

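```bash
python3 -c "
from h import *
im=cv2.imread('pics/s3.png');d=np.load('pics/s3.npy');P=cloud('scene',d)
imt,dt=snap('top','t3');Pt=cloud('top',dt)
for v in range(198,226,2):
  print(v,[ '%d,%d,%d'%tuple(P[v,u]) for u in range(230,248,2)])
cv2.imwrite('pics/t3c.png',cv2.resize(imt[120:200,210:330],None,fx=6,fy=6,interpolation=cv2.INTER_CUBIC))
"
```

```text
198 ['503,-49,23', '498,-44,19', '657,39,239', '654,43,237', '654,49,239', '644,50,229', '633,51,216', '632,56,218', '606,51,186']
200 ['508,-47,19', '663,36,236', '660,40,235', '656,44,232', '631,38,200', '633,45,205', '632,50,207', '631,56,208', '605,51,176']
202 ['660,28,220', '667,37,233', '666,43,235', '654,43,220', '627,36,186', '623,40,183', '631,50,197', '611,47,172', '498,6,21']
204 ['671,33,228', '670,39,229', '669,44,230', '661,46,221', '660,51,223', '631,44,186', '632,50,189', '611,47,163', '508,10,24']
206 ['678,36,229', '1202,300,979', '675,46,230', '673,51,229', '660,51,214', '647,51,199', '631,50,179', '612,47,155', '513,12,21']
208 ['540,-32,21', '541,-25,25', '677,47,225', '674,52,223', '661,51,206', '648,51,192', '625,47,161', '610,47,144', '521,16,21']
210 ['549,-28,22', '547,-22,23', '544,-16,22', '624,28,142', '634,39,160', '650,52,186', '625,47,152', '612,47,137', '528,18,19']
212 ['557,-25,23', '555,-19,24', '551,-13,22', '548,-8,20', '631,37,146', '634,44,153', '626,47,144', '538,15,20', '539,23,25']
214 ['598,-5,73', '563,-15,24', '558,-10,21', '559,-3,25', '555,1,23', '551,7,21', '549,13,22', '548,20,24', '546,26,24']
216 ['605,-1,74', '603,3,73', '565,-7,20', '563,-1,20', '561,4,22', '614,35,104', '612,40,104', '553,22,20', '552,28,22']
218 ['607,-1,66', '606,4,69', '574,-3,23', '569,0,19', '567,6,19', '621,38,103', '618,43,103', '562,25,22', '559,31,22']
220 ['606,-2,54', '607,4,58', '616,16,76', '613,21,75', '577,11,23', '623,38,97', '621,44,98', '569,28,22', '565,33,19']
222 ['606,-2,43', '605,3,45', '619,17,70', '619,23,74', '618,30,76', '623,38,87', '621,44,88', '576,31,22', '576,38,25']
224 ['603,-4,27', '607,3,37', '622,18,64', '619,23,64', '620,30,68', '621,37,74', '620,43,76', '619,49,77', '616,55,77']
```

View pics/t3c.png

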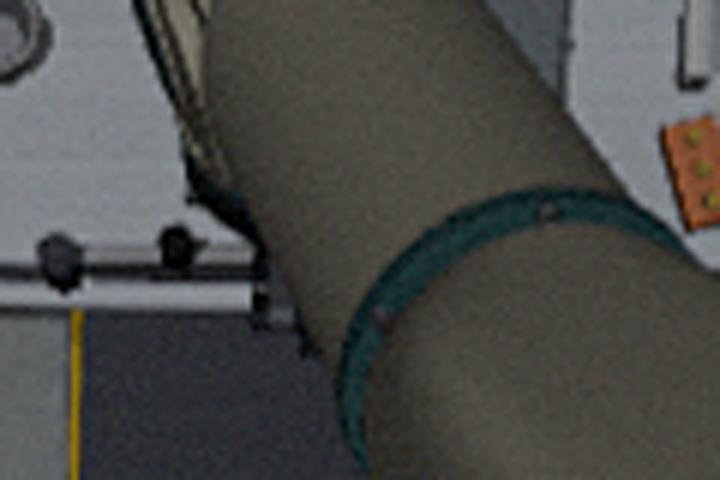

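```bash
python3 -c "
from h import *
im=cv2.imread('pics/s3.png')
cv2.imwrite('pics/s3d.png',cv2.convertScaleAbs(cv2.resize(im[185:230,215:265],None,fx=13,fy=13,interpolation=cv2.INTER_NEAREST),alpha=1.8))
im=cv2.imread('pics/s2.png')
cv2.imwrite('pics/s2d.png',cv2.convertScaleAbs(cv2.resize(im[185:230,215:265],None,fx=13,fy=13,interpolation=cv2.INTER_NEAREST),alpha=1.8))
"
```

```text
(no output)
```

View pics/s3d.png

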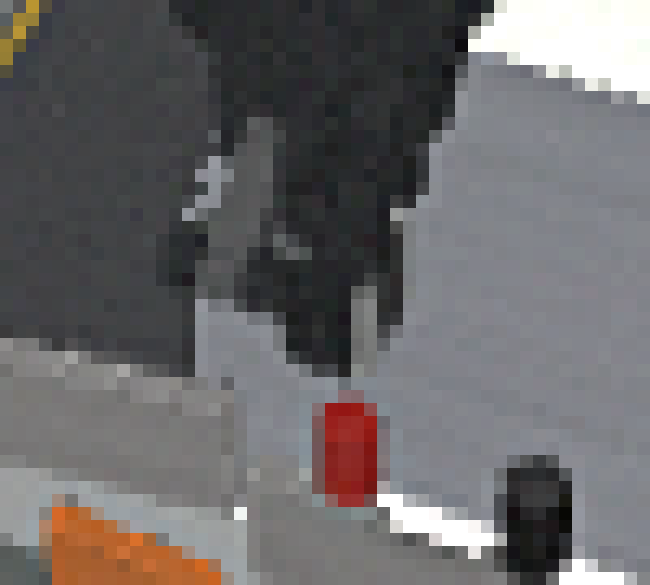

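View pics/s2d.png

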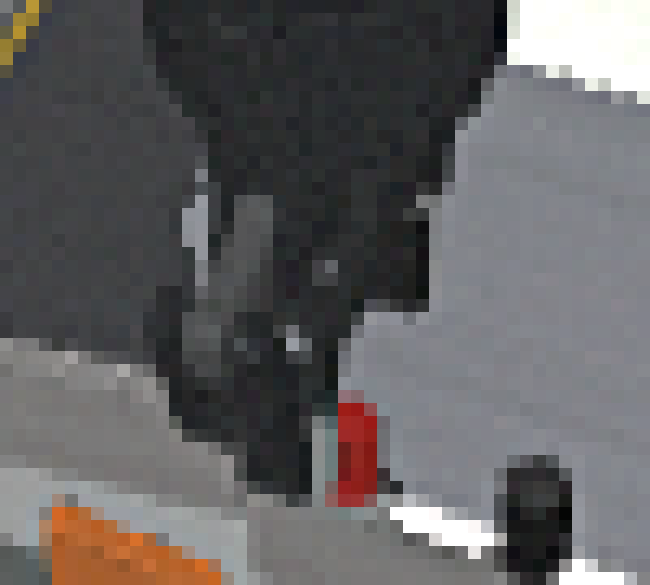

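The grip missed: the fingertips stood above the knob and closed to 8 mm on nothing, and the knob top still reads 104 mm. The jaws can straddle the leaf lower, so I'll retry about 18 mm deeper.

Emit:
play_rows:
  targets:
    - {"slide": [0,0,0],"turn": [0,0,0],"hand": 50}
    - {"slide": [0,0,0],"turn": [0,0,0],"hand": 50}
    - {"slide": [0,0,15],"turn": [0,0,0],"hand": 50}
    - {"slide": [0,0,15],"turn": [0,0,0],"hand": 50}
    - {"slide": [0,0,12],"turn": [0,0,0],"hand": 50}

```text
clock: 4.6
eef_pos: [614.1, 40.0, 63.9]
tool_rot: [3.141, 0.002, -0.0]
force: [0.9, 0.8, -0.1]
width: 50.0
```

Emit:
play_rows:
  targets:
    - {"slide": [0,0,0],"turn": [0,0,0],"hand": 30}
    - {"slide": [0,0,0],"turn": [0,0,0],"hand": 8}
    - {"slide": [0,0,0],"turn": [0,0,0],"hand": 8}
    - {"slide": [0,0,0],"turn": [0,0,0],"hand": 8}

```text
clock: 5.1
eef_pos: [615.9, 40.3, 66.1]
tool_rot: [-3.141, -0.002, -0.0]
force: [3.1, 0.0, -3.9]
width: 11.0
```

Emit:
play_rows:
  targets:
    - {"slide": [0,0,0],"turn": [0,0,0],"hand": 8}
    - {"slide": [0,0,0],"turn": [0,0,0],"hand": 8}

```text
clock: 5.35
eef_pos: [615.8, 40.3, 66.1]
tool_rot: [-3.141, -0.002, -0.0]
force: [3.2, 0.2, -2.6]
width: 10.8
```

```bash
python3 -c "
from h import *
im,d=snap('scene','s4');cv2.imwrite('pics/s4d.png',cv2.convertScaleAbs(cv2.resize(im[185:230,215:265],None,fx=13,fy=13,interpolation=cv2.INTER_NEAREST),alpha=1.8))
s=read_state();print(s['width'],s['force'],s['torque'],s['eef_pos'])
"
```

```text
11.345716889680777 [ 4.00128506  0.28026835 -2.10409999] [ 0.05703624 -0.93038964 -0.00348673] [615.77922943  40.28578187  66.09053417]
```

View pics/s4d.png

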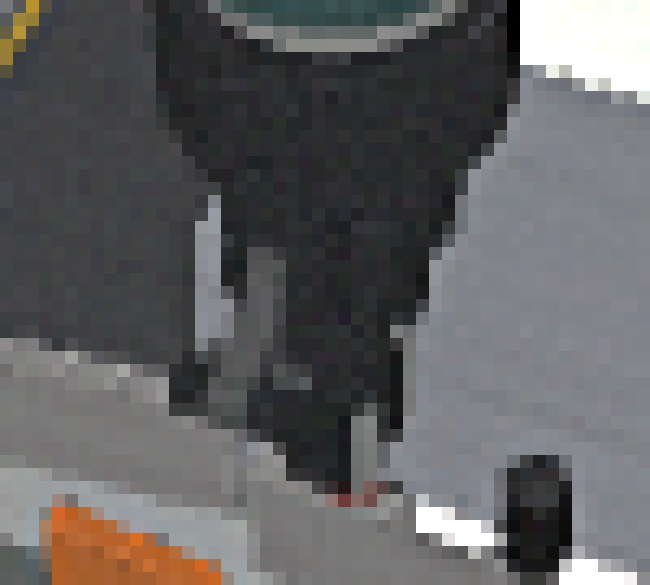

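Emit:
play_rows:
  targets:
    - {"slide": [0,0,-4],"turn": [0,0,0],"hand": 8}
    - {"slide": [0,0,-6],"turn": [0,0,0],"hand": 8}
    - {"slide": [0,0,-6],"turn": [0,0,0],"hand": 8}
    - {"slide": [0,0,-6],"turn": [0,0,0],"hand": 8}
    - {"slide": [0,0,-3],"turn": [0,0,0],"hand": 8}

```text
clock: 6.02
eef_pos: [613.5, 40.3, 90.4]
tool_rot: [-3.142, 0.002, -0.0]
force: [3.3, 2.1, -19.1]
width: 10.9
```

```bash
python3 -c "
from h import *
im,d=snap('scene','s5');cv2.imwrite('pics/s5d.png',cv2.convertScaleAbs(cv2.resize(im[185:230,215:265],None,fx=13,fy=13,interpolation=cv2.INTER_NEAREST),alpha=1.8))
s=read_state();print(s['width'],s['force'],s['torque'],s['eef_pos'])
"
```

```text
11.177016238442036 [ 0.93132431  2.10025954 -5.40754681] [ 0.3192375  -0.1854262  -0.14094611] [613.37028733  40.28073236  90.10427662]
```

View pics/s5d.png

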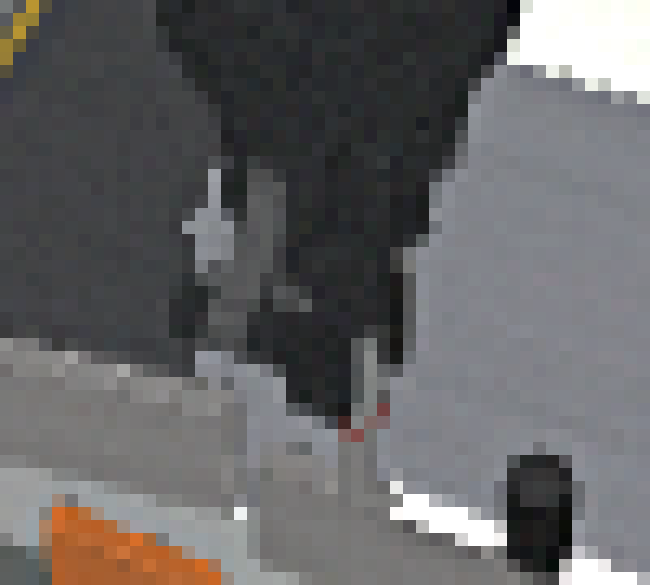

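Emit:
play_rows:
  targets:
    - {"slide": [-7,-0.3,0],"turn": [0,0,4],"hand": 8}
    - {"slide": [-7,-0.3,0],"turn": [0,0,4],"hand": 8}
    - {"slide": [-14,-1,0],"turn": [0,0,8],"hand": 8}
    - {"slide": [-14,-1,0],"turn": [0,0,8],"hand": 8}

```text
clock: 6.58
eef_pos: [573.5, 50.4, 90.2]
tool_rot: [-3.14, 0.001, -0.423]
force: [4.1, 5.0, -10.7]
width: 11.0
```

Emit:
play_rows:
  targets:
    - {"slide": [-14,-1,0],"turn": [0,0,8],"hand": 8}
    - {"slide": [-14,-1,0],"turn": [0,0,8],"hand": 8}
    - {"slide": [-14,-1,0],"turn": [0,0,8],"hand": 8}
    - {"slide": [-14,-1,0],"turn": [0,0,8],"hand": 8}
    - {"slide": [-14,-1,0],"turn": [0,0,8],"hand": 8}

```text
clock: 7.2
eef_pos: [525.8, 98.8, 90.2]
tool_rot: [-3.138, 0.0, -1.12]
force: [7.9, 4.6, -15.9]
width: 11.1
```

Emit:
play_rows:
  targets:
    - {"slide": [-14,-1,0],"turn": [0,0,8],"hand": 8}
    - {"slide": [-14,-1,0],"turn": [0,0,8],"hand": 8}
    - {"slide": [-14,-1,0],"turn": [0,0,8],"hand": 8}
    - {"slide": [-10,-0.5,0],"turn": [0,0,6],"hand": 8}

```text
clock: 7.7
eef_pos: [516.3, 148.7, 90.2]
tool_rot: [-3.138, 0.0, -1.643]
force: [6.7, 0.3, -15.3]
width: 10.9
```

```bash
python3 -c "
from h import *
s=read_state();print(s['width'],s['force'],s['torque'],s['eef_pos'],s['tool_rot'],s['qpos'])
im,d=snap('scene','s6');cv2.imwrite('pics/s6d.png',cv2.resize(im[150:290,130:310],None,fx=4,fy=4,interpolation=cv2.INTER_CUBIC))
"
```

```text
10.908618734676375 [  6.73616323   0.25450017 -15.27496741] [ 0.21558896 -1.55458908  0.22071002] [516.34676043 148.6526516   90.22300089] [-3.13837499e+00  4.06865362e-04 -1.64273965e+00] [-0.47282496  0.64175952  0.2115516   1.94657498 -0.23238972  0.57321084
 -1.74931589]
```

View pics/s6d.png

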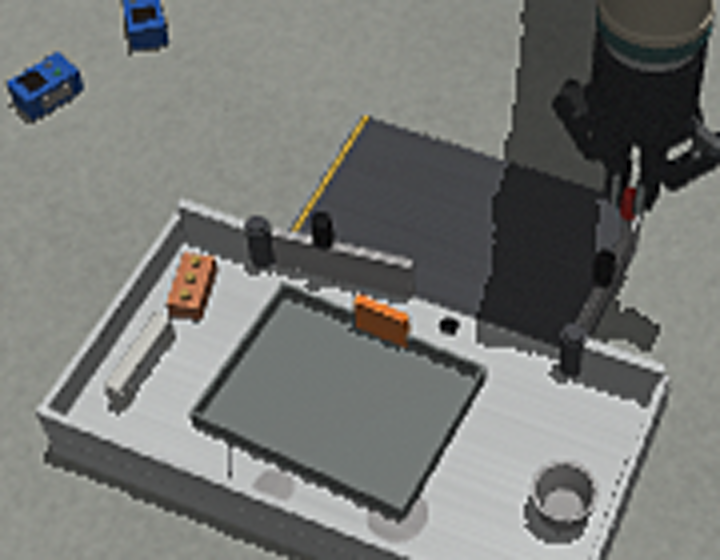

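Emit:
play_rows:
  targets:
    - {"slide": [0,0,0],"turn": [0,0,0],"hand": 45}
    - {"slide": [0,0,0],"turn": [0,0,0],"hand": 45}
    - {"slide": [0,0,-30],"turn": [0,0,0],"hand": 45}
    - {"slide": [0,0,-40],"turn": [0,0,0],"hand": 45}
    - {"slide": [0,0,-20],"turn": [0,0,0],"hand": 45}

```text
clock: 8.38
eef_pos: [515.2, 147.2, 183.1]
tool_rot: [-3.14, 0.001, -1.642]
force: [-0.2, 0.3, 0.2]
width: 44.9
```

```bash
python3 -c "
from h import *
plan([606,-66,165],5,50)
snap('scene','s7');im,d=snap('top','t7');cv2.imwrite('pics/t7c.png',cv2.resize(im[60:240,180:350],None,fx=4,fy=4,interpolation=cv2.INTER_CUBIC))"
```

```text
now [515.2 147.2 183.1] yaw -94.1 t 8.4 w 44.9
[{"slide": [20.6, -10.6, 1.8], "turn": [-0.0, -0.0, -9.9], "hand": 50}, {"slide": [22.1, -6.9, 1.8], "turn": [-0.0, -0.0, -9.9], "hand": 50}, {"slide": [23.0, -2.9, 1.8], "turn": [-0.0, -0.0, -9.9], "hand": 50}, {"slide": [23.1, 1.1, 1.8], "turn": [-0.0, -0.0, -9.9], "hand": 50}, {"slide": [22.6, 5.0, 1.8], "turn": [-0.0, -0.0, -9.9], "hand": 50}]
[{"slide": [21.4, 8.8, 1.8], "turn": [-0.0, -0.0, -9.9], "hand": 50}, {"slide": [19.6, 12.4, 1.8], "turn": [-0.0, -0.0, -9.9], "hand": 50}, {"slide": [17.2, 15.6, 1.8], "turn": [-0.0, -0.0, -9.9], "hand": 50}, {"slide": [14.2, 18.3, 1.8], "turn": [-0.0, -0.0, -9.9], "hand": 50}, {"slide": [10.9, 20.5, 1.8], "turn": [-0.0, -0.0, -9.9], "hand": 50}]
```

View pics/t7c.png

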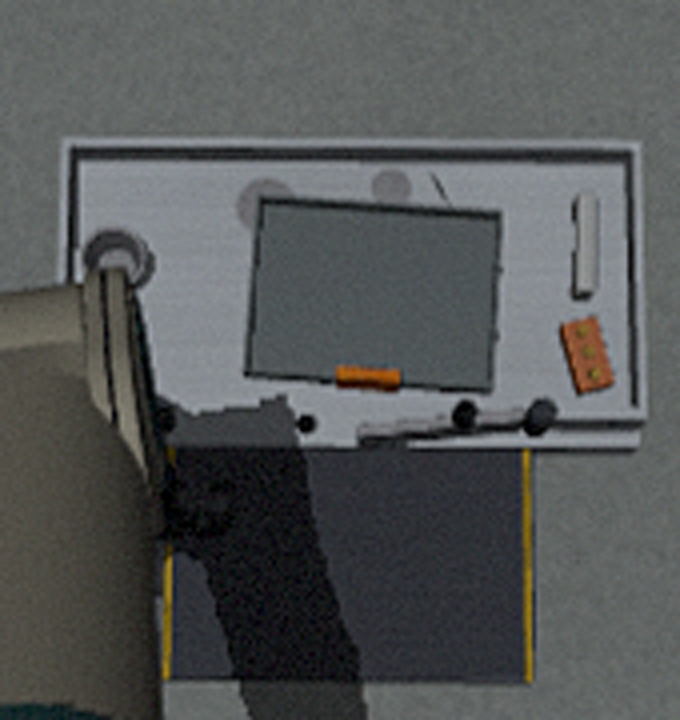

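Emit:
play_rows:
  targets:
    - {"slide": [21,-11,2],"turn": [0,0,-9.9],"hand": 50}
    - {"slide": [22,-7,2],"turn": [0,0,-9.9],"hand": 50}
    - {"slide": [23,-3,2],"turn": [0,0,-9.9],"hand": 50}
    - {"slide": [23,1,2],"turn": [0,0,-9.9],"hand": 50}
    - {"slide": [23,5,2],"turn": [0,0,-9.9],"hand": 50}

```text
clock: 9.1
eef_pos: [560.1, 39.6, 169.7]
tool_rot: [3.14, 0.002, -0.771]
force: [-0.1, -0.3, 0.6]
width: 49.9
```

Emit:
play_rows:
  targets:
    - {"slide": [21,9,2],"turn": [0,0,-9.9],"hand": 50}
    - {"slide": [20,12,2],"turn": [0,0,-9.9],"hand": 50}
    - {"slide": [17,16,2],"turn": [0,0,-9.9],"hand": 50}
    - {"slide": [14,18,2],"turn": [0,0,-9.9],"hand": 50}
    - {"slide": [11,20,2],"turn": [0,0,-9.9],"hand": 50}

```text
clock: 9.72
eef_pos: [605.3, -66.2, 159.6]
tool_rot: [-3.141, 0.002, 0.092]
force: [0.8, 0.6, 0.2]
width: 50.1
```

```bash
python3 -c "
from h import *
snap('scene','s8')
plan([606,-66,66],5,50,n=5)"
```

```text
now [606.3 -70.8 159.3] yaw 5.3 t 9.8 w 50.2
[{"slide": [0.0, -1.0, 18.6], "turn": [0.0, 0.0, 0.1], "hand": 50}, {"slide": [0.0, -1.0, 18.6], "turn": [0.0, 0.0, 0.1], "hand": 50}, {"slide": [0.0, -1.0, 18.6], "turn": [0.0, 0.0, 0.1], "hand": 50}, {"slide": [0.0, -1.0, 18.6], "turn": [0.0, 0.0, 0.1], "hand": 50}, {"slide": [0.0, -1.0, 18.7], "turn": [0.0, 0.0, 0.1], "hand": 50}]
```

Emit:
play_rows:
  targets:
    - {"slide": [0,-4,0],"turn": [0,0,0],"hand": 50}
    - {"slide": [0,0,25],"turn": [0,0,0],"hand": 50}
    - {"slide": [0,0,25],"turn": [0,0,0],"hand": 50}
    - {"slide": [0,0,25],"turn": [0,0,0],"hand": 50}
    - {"slide": [0,0,18],"turn": [0,0,0],"hand": 50}

```text
clock: 10.4
eef_pos: [604.7, -59.2, 66.6]
tool_rot: [-3.14, 0.002, 0.087]
force: [-0.0, -0.4, -0.4]
width: 49.6
```

Emit:
play_rows:
  targets:
    - {"slide": [0,0,0],"turn": [0,0,0],"hand": 30}
    - {"slide": [0,0,0],"turn": [0,0,0],"hand": 8}
    - {"slide": [0,0,0],"turn": [0,0,0],"hand": 8}
    - {"slide": [0,0,0],"turn": [0,0,0],"hand": 8}
    - {"slide": [0,0,0],"turn": [0,0,0],"hand": 8}

```text
clock: 11.02
eef_pos: [606.9, -60.5, 68.6]
tool_rot: [-3.141, -0.002, 0.087]
force: [0.8, 3.7, 2.9]
width: 12.6
```

Emit:
play_rows:
  targets:
    - {"slide": [-4.2,0.1,0],"turn": [0,0,-4],"hand": 8}
    - {"slide": [-8.4,0.6,0],"turn": [0,0,-8],"hand": 8}
    - {"slide": [-8.4,0.6,0],"turn": [0,0,-8],"hand": 8}
    - {"slide": [-8.4,0.6,0],"turn": [0,0,-8],"hand": 8}

```text
clock: 11.52
eef_pos: [579.9, -71.4, 68.7]
tool_rot: [3.139, -0.003, 0.58]
force: [3.4, -1.0, 1.1]
width: 13.2
```

```bash
python3 -c "
from h import *
s=read_state();print(s['width'],s['force'],s['torque'],s['eef_pos'],s['tool_rot'],s['qpos'])
im,d=snap('scene','s9');cv2.imwrite('pics/s9d.png',cv2.resize(im[150:290,130:310],None,fx=4,fy=4,interpolation=cv2.INTER_CUBIC))
"
```

```text
13.22037096344938 [ 3.37438304 -0.97104784  1.06563451] [-0.03310917 -0.7363194   0.03881151] [579.88579705 -71.35557044  68.65791124] [ 3.13887205e+00 -2.96864109e-03  5.80270081e-01] [ 0.28526888  0.73276744 -0.33466074  1.82021756  0.37403451  0.64688934
  0.30995574]
```

View pics/s9d.png

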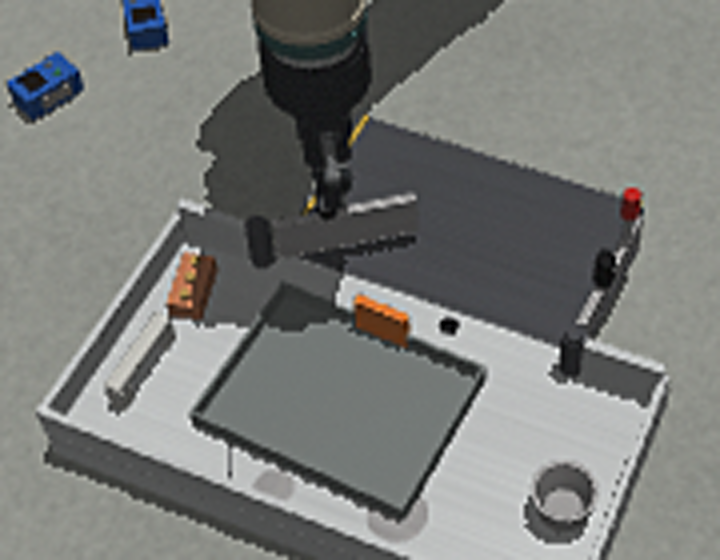

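Right leaf is following; the left leaf stands open with the knob raised, at (631,205) in the crop.

Emit:
play_rows:
  targets:
    - {"slide": [-8.4,0.6,0],"turn": [0,0,-8],"hand": 8}
    - {"slide": [-8.4,0.6,0],"turn": [0,0,-8],"hand": 8}
    - {"slide": [-8.4,0.6,0],"turn": [0,0,-8],"hand": 8}
    - {"slide": [-8.4,0.6,0],"turn": [0,0,-8],"hand": 8}

```text
clock: 12.08
eef_pos: [559.6, -97.2, 68.7]
tool_rot: [3.135, -0.002, 1.136]
force: [7.2, -2.0, -0.6]
width: 12.5
```

Emit:
play_rows:
  targets:
    - {"slide": [-8.4,0.6,0],"turn": [0,0,-8],"hand": 8}
    - {"slide": [-8.4,0.6,0],"turn": [0,0,-8],"hand": 8}
    - {"slide": [-8.4,0.6,0],"turn": [0,0,-8],"hand": 8}
    - {"slide": [-6,0.3,0],"turn": [0,0,-6],"hand": 8}

```text
clock: 12.58
eef_pos: [555.7, -127.1, 68.7]
tool_rot: [3.133, 0.0, 1.658]
force: [9.8, 1.0, -3.2]
width: 12.9
```

```bash
python3 -c "
from h import *
s=read_state();print(s['width'],s['force'],s['torque'],s['eef_pos'],s['tool_rot'],s['qpos'])
im,d=snap('scene','s10');cv2.imwrite('pics/s10d.png',cv2.resize(im[150:290,130:310],None,fx=4,fy=4,interpolation=cv2.INTER_CUBIC))
"
```

```text
12.905927765992466 [ 9.78843806  1.0298286  -3.20187342] [ 0.100373   -2.03983041 -0.21722547] [ 555.66075935 -127.10009566   68.67194307] [3.13272907e+00 1.47633363e-04 1.65811424e+00] [ 0.57224589  0.7758361  -0.63329846  1.85943068  0.67441189  0.7229907
  1.21158723]
```

View pics/s10d.png

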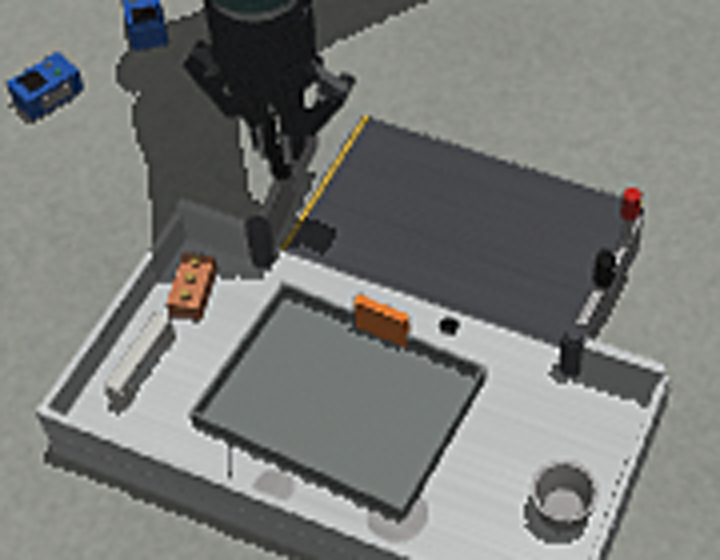

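Both leaves are open. Release the peg and rise, then head for the tab.

Emit:
play_rows:
  targets:
    - {"slide": [0,0,0],"turn": [0,0,0],"hand": 45}
    - {"slide": [0,0,0],"turn": [0,0,0],"hand": 45}
    - {"slide": [0,0,-20],"turn": [0,0,0],"hand": 45}
    - {"slide": [0,0,-40],"turn": [0,0,0],"hand": 45}
    - {"slide": [0,0,-30],"turn": [0,0,0],"hand": 45}

```text
clock: 13.25
eef_pos: [550.2, -126.4, 158.8]
tool_rot: [-3.14, 0.0, 1.657]
force: [0.2, -1.0, -0.0]
width: 45.0
```

```bash
python3 -c "
from h import *
snap('top','t11')
plan([639.5,-4.4,130],-4,25)"
```

```text
now [ 552.6 -126.4  162.3] yaw 94.9 t 13.3 w 44.6
[{"slide": [11.4, 9.7, 3.2], "turn": [0.0, -0.0, 9.9], "hand": 25}, {"slide": [12.9, 7.6, 3.2], "turn": [0.0, -0.0, 9.9], "hand": 25}, {"slide": [14.0, 5.3, 3.2], "turn": [0.0, -0.0, 9.9], "hand": 25}, {"slide": [14.7, 2.8, 3.2], "turn": [0.0, -0.0, 9.9], "hand": 25}, {"slide": [15.0, 0.2, 3.2], "turn": [0.0, -0.0, 9.9], "hand": 25}]
[{"slide": [14.8, -2.4, 3.2], "turn": [0.0, -0.0, 9.9], "hand": 25}, {"slide": [14.2, -4.9, 3.2], "turn": [0.0, -0.0, 9.9], "hand": 25}, {"slide": [13.1, -7.2, 3.2], "turn": [0.0, -0.0, 9.9], "hand": 25}, {"slide": [11.7, -9.4, 3.2], "turn": [0.0, -0.0, 9.9], "hand": 25}, {"slide": [9.9, -11.2, 3.2], "turn": [0.0, -0.0, 9.9], "hand": 25}]
```

Emit:
play_rows:
  targets:
    - {"slide": [11,10,2],"turn": [0,0,9.9],"hand": 40}
    - {"slide": [13,8,2],"turn": [0,0,9.9],"hand": 40}
    - {"slide": [14,5,2],"turn": [0,0,9.9],"hand": 40}
    - {"slide": [15,3,2],"turn": [0,0,9.9],"hand": 40}
    - {"slide": [15,0,2],"turn": [0,0,9.9],"hand": 40}

```text
clock: 13.92
eef_pos: [594.3, -65.2, 147.2]
tool_rot: [-3.141, 0.002, 0.787]
force: [1.1, 0.4, 0.1]
width: 40.1
```

Emit:
play_rows:
  targets:
    - {"slide": [15,-2,4],"turn": [0,0,9.9],"hand": 40}
    - {"slide": [14,-5,4],"turn": [0,0,9.9],"hand": 40}
    - {"slide": [13,-7,4],"turn": [0,0,9.9],"hand": 40}
    - {"slide": [12,-9,4],"turn": [0,0,9.9],"hand": 40}
    - {"slide": [10,-11,4],"turn": [0,0,9.9],"hand": 40}

```text
clock: 14.55
eef_pos: [638.4, -5.1, 127.1]
tool_rot: [3.141, 0.002, -0.077]
force: [-0.5, 0.4, -0.2]
width: 39.7
```

Emit:
play_rows:
  targets:
    - {"slide": [0,0,0],"turn": [0,0,0],"hand": 40}
    - {"slide": [0,0,0],"turn": [0,0,0],"hand": 40}

```text
clock: 14.8
eef_pos: [638.3, -6.0, 127.5]
tool_rot: [3.141, 0.001, -0.068]
force: [0.2, -0.8, 0.7]
width: 39.8
```

```bash
python3 -c "
from h import *
im,d=snap('top','t12')
plan([639.5,-4.4,60],-4,25,n=5)
im,d=snap('scene','s12');cv2.imwrite('pics/s12d.png',cv2.resize(im[150:290,130:310],None,fx=4,fy=4,interpolation=cv2.INTER_CUBIC))"
```

```text
now [638.5  -6.3 127.7] yaw -4.0 t 14.8 w 40.1
[{"slide": [0.2, -0.4, 13.5], "turn": [0.0, 0.0, 0.0], "hand": 25}, {"slide": [0.2, -0.4, 13.5], "turn": [0.0, 0.0, 0.0], "hand": 25}, {"slide": [0.2, -0.4, 13.5], "turn": [0.0, 0.0, 0.0], "hand": 25}, {"slide": [0.2, -0.4, 13.5], "turn": [0.0, 0.0, 0.0], "hand": 25}, {"slide": [0.2, -0.4, 13.5], "turn": [0.0, 0.0, 0.0], "hand": 25}]
```

View pics/s12d.png

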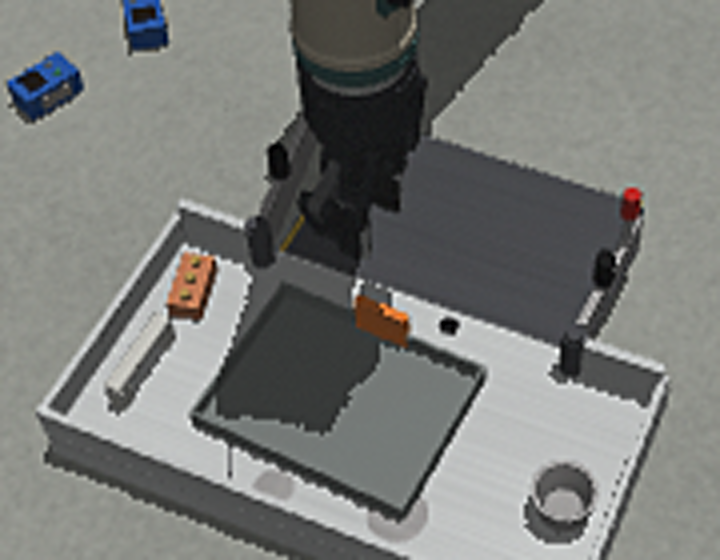

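Emit:
play_rows:
  targets:
    - {"slide": [1,-1,20],"turn": [0,0,0],"hand": 40}
    - {"slide": [0,-1,20],"turn": [0,0,0],"hand": 40}
    - {"slide": [0,0,20],"turn": [0,0,0],"hand": 40}
    - {"slide": [0,0,18],"turn": [0,0,0],"hand": 40}
    - {"slide": [0,0,0],"turn": [0,0,0],"hand": 40}

```text
clock: 15.52
eef_pos: [638.6, -3.6, 47.5]
tool_rot: [3.141, 0.004, -0.07]
force: [0.1, -0.6, 0.1]
width: 39.9
```

Emit:
play_rows:
  targets:
    - {"slide": [0,0,0],"turn": [0,0,0],"hand": 20}
    - {"slide": [0,0,0],"turn": [0,0,0],"hand": 14}
    - {"slide": [0,0,0],"turn": [0,0,0],"hand": 14}

```text
clock: 15.9
eef_pos: [640.9, -3.3, 50.5]
tool_rot: [-3.142, -0.001, -0.07]
force: [-0.5, 0.3, 0.0]
width: 14.1
```

```bash
python3 -c "
from h import *
im,d=snap('scene','s13');cv2.imwrite('pics/s13d.png',cv2.resize(im[180:260,180:280],None,fx=7,fy=7,interpolation=cv2.INTER_CUBIC));print(read_state()['eef_pos'],read_state()['force'],read_state()['width'])"
```

```text
[640.73977086  -3.25992303  50.35610274] [ 0.26828124 -0.63599314  0.54956638] 13.94279908470938
```

View pics/s13d.png

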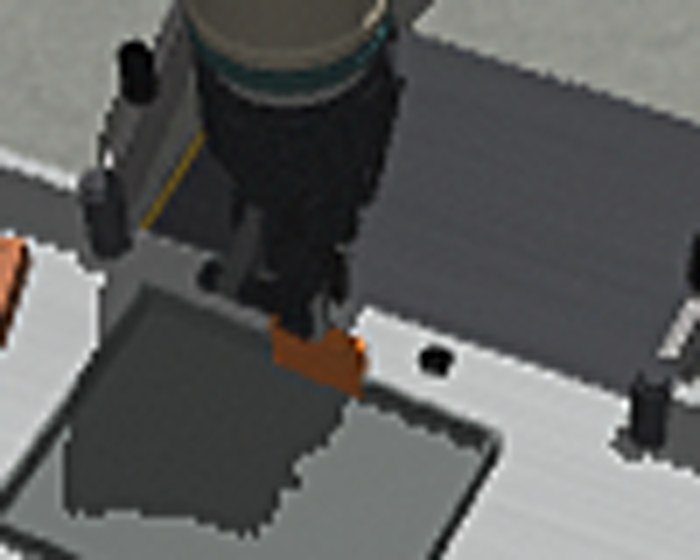

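Emit:
play_rows:
  targets:
    - {"slide": [0,0,5],"turn": [0,0,0],"hand": 14}
    - {"slide": [0,0,5],"turn": [0,0,0],"hand": 14}
    - {"slide": [-8,0,0],"turn": [0,0,0],"hand": 14}
    - {"slide": [-12,0,0],"turn": [0,0,-0.5],"hand": 14}
    - {"slide": [-12,0,0],"turn": [0,0,-0.5],"hand": 14}

```text
clock: 16.58
eef_pos: [607.2, -1.1, 39.7]
tool_rot: [3.142, 0.0, -0.052]
force: [2.4, -0.8, -1.2]
width: 13.9
```

```bash
python3 -c "
from h import *
im,d=snap('scene','s14');cv2.imwrite('pics/s14d.png',cv2.resize(im[160:280,150:300],None,fx=5,fy=5,interpolation=cv2.INTER_CUBIC));print(read_state()['eef_pos'],read_state()['force'],read_state()['width'])"
```

```text
[604.77940365  -1.03545061  39.54795759] [-0.415453   -0.27386276  1.05882452] 14.06707130561777
```

View pics/s14d.png

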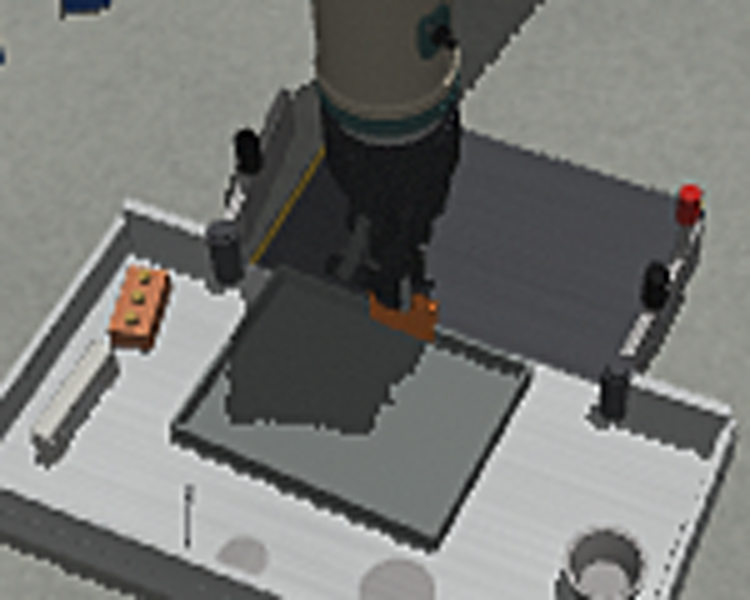

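Emit:
play_rows:
  targets:
    - {"slide": [-15,0,0],"turn": [0,0,-0.5],"hand": 14}
    - {"slide": [-15,-0.5,0],"turn": [0,0,-0.5],"hand": 14}
    - {"slide": [-15,-0.5,0],"turn": [0,0,-0.5],"hand": 14}
    - {"slide": [-15,-1,0],"turn": [0,0,-0.4],"hand": 14}
    - {"slide": [-15,-1,0],"turn": [0,0,-0.3],"hand": 14}

```text
clock: 17.25
eef_pos: [533.0, 4.6, 40.0]
tool_rot: [-3.142, -0.001, -0.014]
force: [2.4, 1.0, -1.0]
width: 14.1
```

Emit:
play_rows:
  targets:
    - {"slide": [-12,-1,1],"turn": [0,0,0],"hand": 14}
    - {"slide": [-12,-1,2],"turn": [0,0,0],"hand": 14}
    - {"slide": [-12,-1,2],"turn": [0,0,0],"hand": 14}
    - {"slide": [-12,-1,2],"turn": [0,0,0],"hand": 14}

```text
clock: 17.75
eef_pos: [484.6, 9.3, 32.6]
tool_rot: [3.142, 0.0, -0.014]
force: [-0.2, -0.3, -0.2]
width: 14.1
```

```bash
python3 -c "
from h import *
im,d=snap('scene','s15');cv2.imwrite('pics/s15d.png',cv2.resize(im[140:260,150:300],None,fx=5,fy=5,interpolation=cv2.INTER_CUBIC));print(read_state()['eef_pos'],read_state()['force'],read_state()['width'])"
```

```text
[482.15511192   9.30454849  32.22066483] [-2.35593996 -0.75629357 -0.27538394] 14.081393455690955
```

View pics/s15d.png

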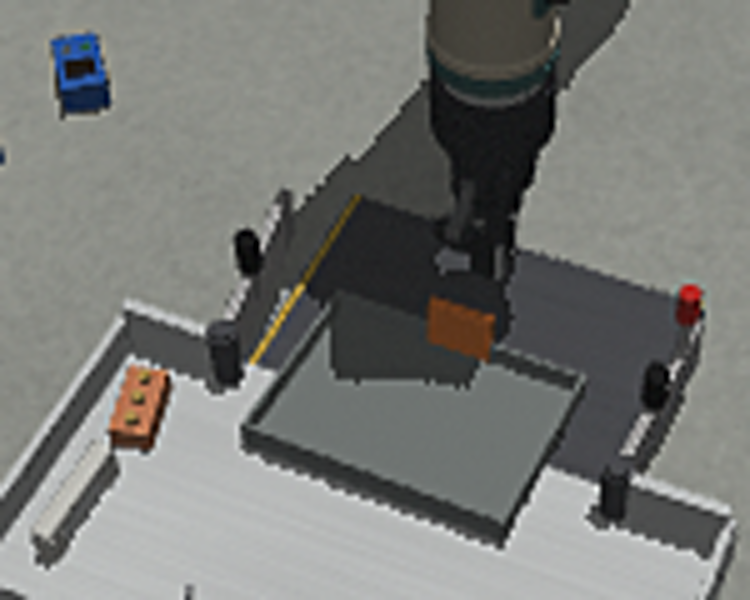

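```bash
cat >> h.py <<'E'
def tab(im,d,n='scene'):
    P=cloud(n,d);hsv=cv2.cvtColor(im,cv2.COLOR_BGR2HSV)
    m=(hsv[...,0]>5)&(hsv[...,0]<18)&(hsv[...,1]>180)&(d>0)&(P[...,0]>400)&(P[...,0]<700)&(abs(P[...,1])<80)&(P[...,2]>20)&(P[...,2]<90)
    q=P[m];print('tab',m.sum(),q.mean(0).round(1),q.min(0).round(1),q.max(0).round(1)); return q
E
python3 -c "
from h import *
im=cv2.imread('pics/s15.png');d=np.load('pics/s15.npy');tab(im,d)
im,d=snap('top','t15');tab(im,d,'top')
cv2.imwrite('pics/t15c.png',cv2.resize(im[60:240,180:350],None,fx=4,fy=4,interpolation=cv2.INTER_CUBIC))"
```

```text
tab 83 [535.2   6.6  49. ] [528.9 -13.7  28. ] [539.5  28.   65.9]h.py:47: RuntimeWarning: Mean of empty slice.
  q=P[m];print('tab',m.sum(),q.mean(0).round(1),q.min(0).round(1),q.max(0).round(1)); return q
  ret = um.true_divide(
Traceback (most recent call last):
  File "h.py", line 47, in tab
    q=P[m];print('tab',m.sum(),q.mean(0).round(1),q.min(0).round(1),q.max(0).round(1)); return q
                                                  ~~~~~^^^
ValueError: zero-size array to reduction operation minimum which has no identity
```

```bash
python3 -c "
from h import *
im=cv2.imread('pics/s15.png');d=np.load('pics/s15.npy');P=cloud('scene',d)
s=read_state();print(s['eef_pos'],s['width'])
for v in range(184,210,1):
  print(v,[ '%d,%d,%d'%tuple(P[v,u]) for u in range(236,256,2)])
cv2.imwrite('pics/s15e.png',cv2.convertScaleAbs(cv2.resize(im[165:215,220:270],None,fx=12,fy=12,interpolation=cv2.INTER_NEAREST),alpha=2.0))
"
```

```text
[483.3689442    9.23492294  32.38414365] 13.97152641236136
184 ['436,-56,20', '542,0,155', '541,5,157', '539,11,158', '529,13,147', '478,-1,87', '503,16,122', '503,22,124', '477,19,95', '396,-4,0']
185 ['438,-55,17', '547,1,157', '543,6,155', '541,12,155', '538,17,154', '528,19,145', '504,16,117', '498,20,113', '476,18,89', '401,-2,0']
186 ['448,-51,24', '547,2,153', '546,7,154', '546,14,157', '543,19,156', '506,10,112', '504,16,112', '495,19,105', '476,19,85', '405,-1,0']
187 ['451,-49,23', '546,1,147', '547,8,151', '547,14,154', '544,19,152', '529,20,136', '506,17,111', '499,21,104', '478,19,81', '408,0,-1']
188 ['454,-48,21', '536,-3,129', '543,6,142', '548,15,150', '544,19,148', '531,20,134', '506,17,105', '502,22,104', '475,18,73', '413,2,0']
189 ['458,-46,22', '456,-39,22', '530,0,120', '538,10,133', '543,19,142', '532,21,131', '514,20,111', '495,19,90', '475,18,68', '417,3,-1']
190 ['464,-43,24', '459,-38,21', '457,-32,21', '522,3,108', '537,16,130', '528,19,121', '517,21,110', '494,19,84', '476,19,64', '440,12,22']
191 ['471,-40,27', '464,-36,21', '460,-31,19', '460,-23,23', 
[... 1822 characters left out ...]
, '1202,300,979', '498,35,24']
205 ['535,-13,40', '537,-5,45', '534,0,44', '535,7,49', '535,15,53', '536,22,58', '533,27,56', '504,23,21', '502,29,21', '501,36,22']
206 ['535,-13,34', '537,-5,41', '536,1,42', '534,7,43', '538,16,52', '537,22,54', '534,28,53', '510,25,24', '508,32,24', '509,39,28']
207 ['537,-12,32', '534,-6,31', '536,1,37', '539,9,44', '537,15,45', '534,21,44', '533,27,46', '514,27,24', '508,32,19', '508,39,22']
208 ['536,-13,25', '537,-5,29', '536,1,32', '538,9,38', '538,15,41', '536,22,42', '530,26,37', '517,28,21', '515,34,23', '511,40,21']
209 ['543,-10,29', '539,-4,27', '537,1,27', '538,9,33', '534,14,31', '539,23,40', '535,28,38', '535,35,42', '519,36,23', '515,41,21']
```

View pics/s15e.png

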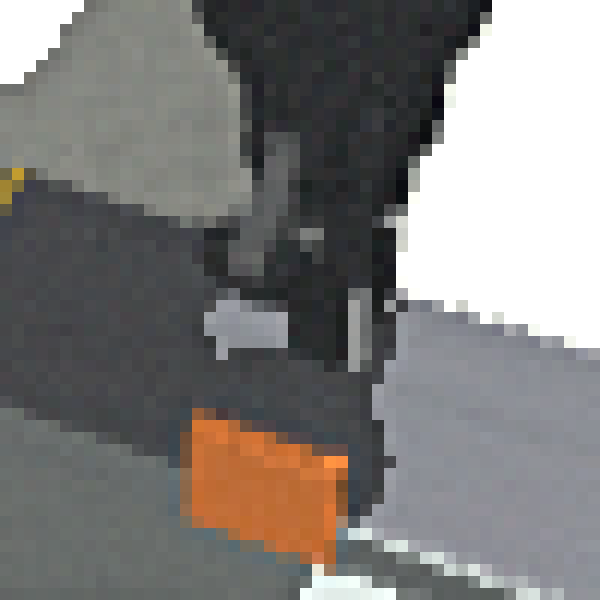

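Emit:
play_rows:
  targets:
    - {"slide": [0,0,-20],"turn": [0,0,0],"hand": 30}
    - {"slide": [0,0,-20],"turn": [0,0,0],"hand": 30}
    - {"slide": [25,1,0],"turn": [0,0,0],"hand": 30}
    - {"slide": [24,1,0],"turn": [0,0,0],"hand": 30}
    - {"slide": [0,0,0],"turn": [0,0,0],"hand": 30}

```text
clock: 18.48
eef_pos: [536.7, 6.4, 72.9]
tool_rot: [-3.141, -0.003, -0.015]
force: [-0.9, -0.3, -0.3]
width: 29.8
```

Emit:
play_rows:
  targets:
    - {"slide": [0,0,20],"turn": [0,0,0],"hand": 30}
    - {"slide": [0,0,20],"turn": [0,0,0],"hand": 30}
    - {"slide": [0,0,4],"turn": [0,0,0],"hand": 30}
    - {"slide": [0,0,4],"turn": [0,0,0],"hand": 30}
    - {"slide": [0,0,0],"turn": [0,0,0],"hand": 30}

```text
clock: 19.1
eef_pos: [534.6, 6.5, 25.0]
tool_rot: [-3.142, -0.0, -0.014]
force: [-0.3, -0.7, 0.4]
width: 30.0
```

```bash
python3 -c "
from h import *
im,d=snap('scene','s16');s=read_state();print(s['eef_pos'],s['width'],s['force']);tab(im,d)
cv2.imwrite('pics/s16e.png',cv2.convertScaleAbs(cv2.resize(im[165:215,220:270],None,fx=12,fy=12,interpolation=cv2.INTER_NEAREST),alpha=2.0))
"
```

```text
[534.78492627   6.51176049  25.18790095] 30.022342491820027 [-0.17307967 -0.09260334 -0.04012228]
tab 36 [535.8  19.1  49.7] [526.5  10.   29.7] [539.6  28.   64.9]
```

View pics/s16e.png

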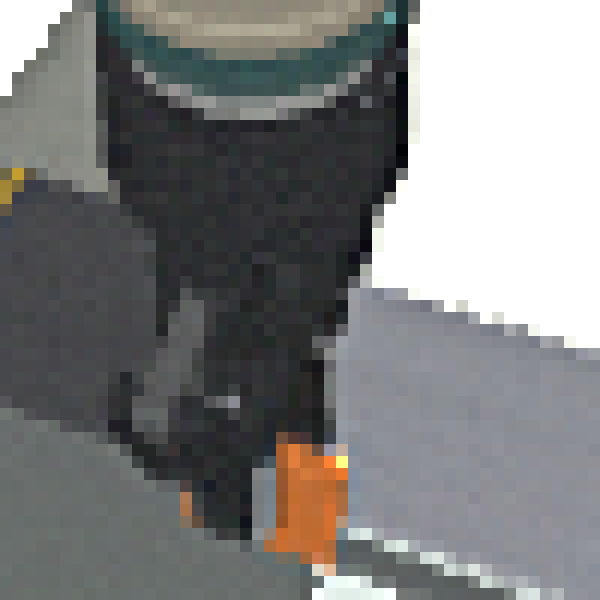

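Emit:
play_rows:
  targets:
    - {"slide": [0,0,-2],"turn": [0,0,0],"hand": 20}
    - {"slide": [0,0,0],"turn": [0,0,0],"hand": 14}
    - {"slide": [0,0,0],"turn": [0,0,0],"hand": 14}
    - {"slide": [-6,0,0],"turn": [0,0,0],"hand": 14}
    - {"slide": [-8,0,0],"turn": [0,0,0],"hand": 14}

```text
clock: 19.77
eef_pos: [521.9, 6.8, 26.9]
tool_rot: [-3.141, -0.003, -0.014]
force: [2.0, -0.6, -0.9]
width: 13.9
```

Emit:
play_rows:
  targets:
    - {"slide": [-12,0,0],"turn": [0,0,0],"hand": 14}
    - {"slide": [-12,0,0],"turn": [0,0,0],"hand": 14}
    - {"slide": [-12,0,0],"turn": [0,0,0],"hand": 14}
    - {"slide": [-12,-1,0],"turn": [0,0,0],"hand": 14}
    - {"slide": [0,0,0],"turn": [0,0,0],"hand": 14}

```text
clock: 20.4
eef_pos: [470.2, 8.3, 26.7]
tool_rot: [3.141, 0.003, -0.014]
force: [0.3, 0.2, 0.3]
width: 14.1
```

```bash
python3 -c "
from h import *
im,d=snap('scene','s17');s=read_state();print(s['eef_pos'],s['width'],s['force']);tab(im,d)
cv2.imwrite('pics/s17d.png',cv2.resize(im[140:260,150:300],None,fx=5,fy=5,interpolation=cv2.INTER_CUBIC))
"
```

```text
[470.91331387   8.35047609  26.61496056] 13.73298553414475 [-0.48728304 -0.57218989 -0.49671533]
tab 59 [476.4  10.4  43.6] [469.2 -14.5  28.9] [480.7  29.   61.6]
```

View pics/s17d.png

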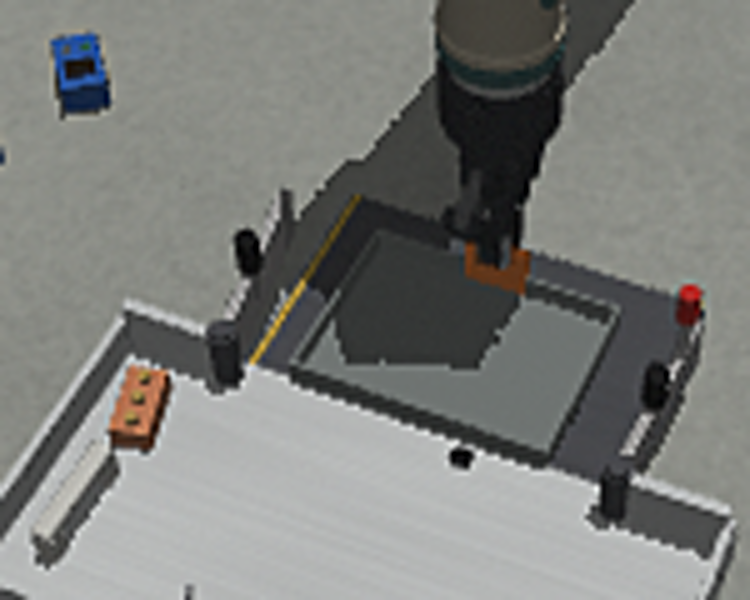

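Emit:
play_rows:
  targets:
    - {"slide": [-8,0,0],"turn": [0,0,0],"hand": 14}
    - {"slide": [-8,0,0],"turn": [0,0,0],"hand": 14}
    - {"slide": [-7,0,0],"turn": [0,0,0],"hand": 14}
    - {"slide": [0,0,0],"turn": [0,0,0],"hand": 14}

```text
clock: 20.95
eef_pos: [448.3, 8.7, 26.7]
tool_rot: [3.141, 0.002, -0.014]
force: [0.3, -0.5, 0.2]
width: 13.9
```

Emit:
play_rows:
  targets:
    - {"slide": [1.5,0,0],"turn": [0,0,0],"hand": 24}
    - {"slide": [0,0,-20],"turn": [0,0,0],"hand": 24}
    - {"slide": [0,0,-40],"turn": [0,0,0],"hand": 40}
    - {"slide": [0,0,-40],"turn": [0,0,0],"hand": 85}
    - {"slide": [0,0,-20],"turn": [0,0,0],"hand": 85}

```text
clock: 21.58
eef_pos: [451.1, 8.6, 148.4]
tool_rot: [3.141, -0.001, -0.015]
force: [0.1, 0.6, 0.1]
width: 74.7
```

```bash
python3 -c "
from h import *
im,d=snap('scene','s18');s=read_state();print(s['eef_pos'],s['width'],s['force'],s['clock']);tab(im,d)
cv2.imwrite('pics/s18d.png',cv2.resize(im[110:260,130:320],None,fx=4,fy=4,interpolation=cv2.INTER_CUBIC))
im,d=snap('top','t18')
for o in packs(im,d): print(np.round(o[:6],1),np.round(o[6]))
cv2.imwrite('pics/t18.png',im)
"
```

```text
[452.18253125   8.6695191  149.85596838] 81.24955928212553 [0.44629516 0.12195123 1.90961342] 21.625
tab 73 [454.1   8.7  47.5] [445.6 -11.7  26.8] [458.9  29.1  65.9]
[ 502.1 -398.3  -24.6   55.5   33.9   27.7] [413. 205.]
[500.1 385.9  10.4  55.5  33.   26.6] [132. 208.]
[397.2 353.9  38.2  55.5  32.9  26.8] [143. 245.]
[ 393.5 -360.4   37.7   55.2   33.1   28. ] [402. 245.]
```

View pics/s18d.png

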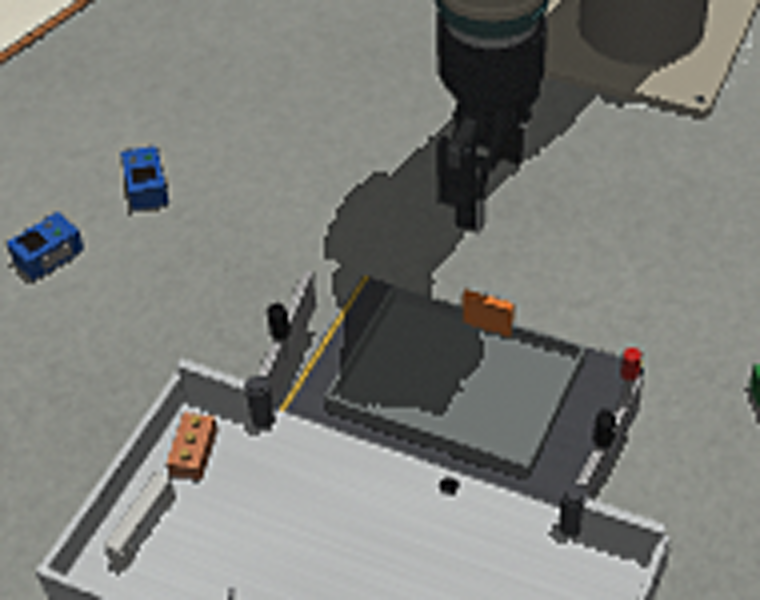

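View pics/t18.png

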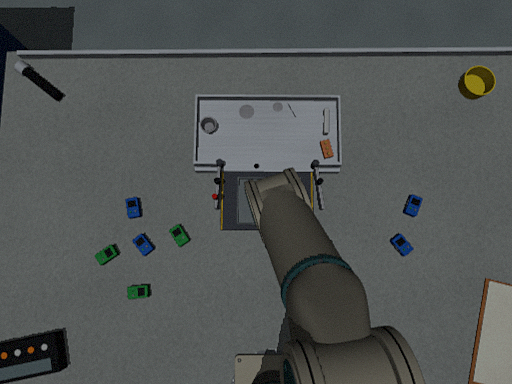

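```bash
python3 -c "
from h import *
plan([393.5,-360.4,100],37.7,85)"
```

```text
now [451.9   8.6 148.4] yaw -0.9 t 21.7 w 84.7
[{"slide": [-7.6, 52.8, 6.9], "turn": [0.0, -0.0, -5.5], "hand": 85}, {"slide": [-12.6, 51.9, 6.9], "turn": [0.0, -0.0, -5.5], "hand": 85}, {"slide": [-17.5, 50.4, 6.9], "turn": [0.0, -0.0, -5.5], "hand": 85}, {"slide": [-22.3, 48.5, 6.9], "turn": [0.0, -0.0, -5.5], "hand": 85}, {"slide": [-26.8, 46.1, 6.9], "turn": [0.0, -0.0, -5.5], "hand": 85}]
[{"slide": [-31.1, 43.3, 6.9], "turn": [0.0, -0.0, -5.5], "hand": 85}, {"slide": [-35.1, 40.2, 6.9], "turn": [0.0, -0.0, -5.5], "hand": 85}]
```

Emit:
play_rows:
  targets:
    - {"slide": [-8,53,4],"turn": [0,0,-5.5],"hand": 85}
    - {"slide": [-13,52,5],"turn": [0,0,-5.5],"hand": 85}
    - {"slide": [-17,50,6],"turn": [0,0,-5.5],"hand": 85}
    - {"slide": [-22,48,8],"turn": [0,0,-5.5],"hand": 85}
    - {"slide": [-27,46,10],"turn": [0,0,-5.5],"hand": 85}

```text
clock: 22.3
eef_pos: [407.7, -255.2, 112.3]
tool_rot: [-3.14, 0.001, 0.469]
force: [1.3, -0.1, 1.0]
width: 85.1
```

Emit:
play_rows:
  targets:
    - {"slide": [-31,43,8],"turn": [0,0,-5.5],"hand": 85}
    - {"slide": [-35,40,8],"turn": [0,0,-5.5],"hand": 85}
    - {"slide": [0,0,0],"turn": [0,0,0],"hand": 85}
    - {"slide": [0,0,0],"turn": [0,0,0],"hand": 85}

```text
clock: 22.8
eef_pos: [391.5, -357.7, 96.5]
tool_rot: [-3.139, -0.0, 0.657]
force: [-0.5, 0.2, 0.3]
width: 84.9
```

```bash
python3 -c "
from h import *
im,d=snap('scene','s19')
plan([393.5,-360.4,45],37.7,85,n=4);P=cloud('scene',d)
m=(d>0)&(np.hypot(P[...,0]-393,P[...,1]+360)<75)&(P[...,2]>40)
q=P[m];v,u=np.nonzero(m);print('lowest',np.percentile(q[:,2],[0,1,2,5,10]))
cv2.imwrite('pics/s19e.png',cv2.resize(im[90:190,110:220],None,fx=6,fy=6,interpolation=cv2.INTER_CUBIC))
i=np.argsort(q[:,2])[:8];print(q[i].round(),u[i],v[i])
im,d=snap('top','t19')
for o in packs(im,d): print(np.round(o[:6],1),np.round(o[6]))
"
```

```text
now [ 392.1 -357.1   97. ] yaw 37.7 t 22.9 w 85.1
[{"slide": [-0.2, 0.9, 13.0], "turn": [-0.0, -0.0, 0.0], "hand": 85}, {"slide": [-0.2, 0.9, 13.0], "turn": [-0.0, -0.0, 0.0], "hand": 85}, {"slide": [-0.2, 0.9, 13.0], "turn": [-0.0, -0.0, 0.0], "hand": 85}, {"slide": [-0.2, 0.9, 13.0], "turn": [-0.0, -0.0, 0.0], "hand": 85}]
lowest [135.34028794 165.58741572 193.69446384 229.41099367 267.38375904]
[[ 433. -336.  135.]
 [ 427. -323.  139.]
 [ 423. -321.  141.]
 [ 432. -323.  143.]
 [ 434. -325.  144.]
 [ 431. -327.  145.]
 [ 424. -323.  146.]
 [ 439. -333.  146.]] [160 164 165 163 162 162 164 159] [138 137 136 137 137 136 135 137]
[ 503.6 -398.8  -23.6   51.5   33.5   28.4] [414. 204.]
[500.2 385.9  10.4  55.5  33.   26.7] [132. 208.]
[397.2 353.9  38.2  55.5  32.9  26.8] [143. 245.]
[ 394.5 -360.    43.2   52.7   31.8   28.6] [402. 245.]
```

View pics/s19e.png

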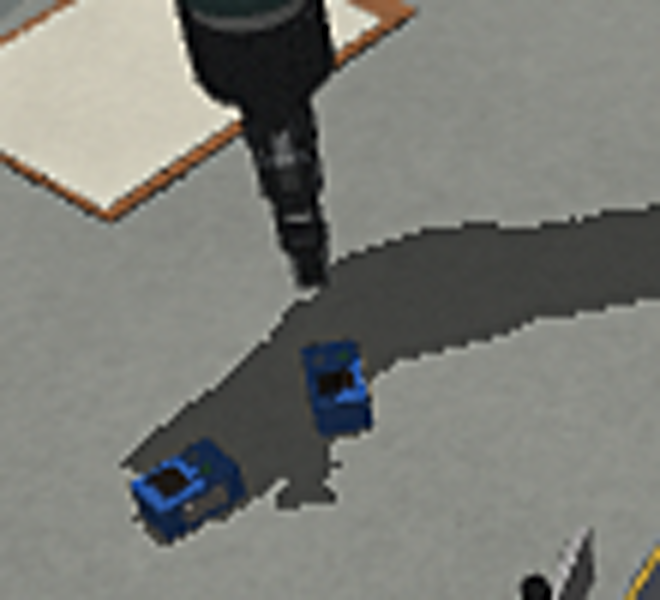

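Emit:
play_rows:
  targets:
    - {"slide": [-1,3.5,20],"turn": [0,0,0],"hand": 85}
    - {"slide": [0,0,25],"turn": [0,0,0],"hand": 85}
    - {"slide": [0,0,25],"turn": [0,0,0],"hand": 85}
    - {"slide": [0,0,20],"turn": [0,0,0],"hand": 85}
    - {"slide": [0,0,0],"turn": [0,0,0],"hand": 85}

```text
clock: 23.52
eef_pos: [393.4, -360.1, 6.8]
tool_rot: [-3.139, 0.0, 0.66]
force: [-0.8, 0.0, 0.3]
width: 84.8
```

```bash
cat >> h.py <<'E'
def tips(d,n='scene',r=75,zmin=32):
    p=read_state()['eef_pos'];P=cloud(n,d)
    m=(d>0)&(np.hypot(P[...,0]-p[0],P[...,1]-p[1])<r)&(P[...,2]>zmin)
    q=P[m];i=np.argsort(q[:,2])[:6];print('tips',q[i].round().tolist())
E
python3 -c "
from h import *
im,d=snap('scene','s20');s=read_state();print(s['eef_pos'],s['width'],s['force']);tips(d)
cv2.imwrite('pics/s20e.png',cv2.resize(im[90:190,110:220],None,fx=6,fy=6,interpolation=cv2.INTER_CUBIC))
"
```

```text
[ 394.03878019 -360.81904192    7.71353813] 84.9716035958772 [-0.37186909  0.01198462  0.26711612]
tips [[398.0, -340.0, 32.0], [412.0, -332.0, 33.0], [418.0, -358.0, 34.0], [433.0, -334.0, 45.0], [426.0, -326.0, 47.0], [437.0, -335.0, 49.0]]
```

View pics/s20e.png

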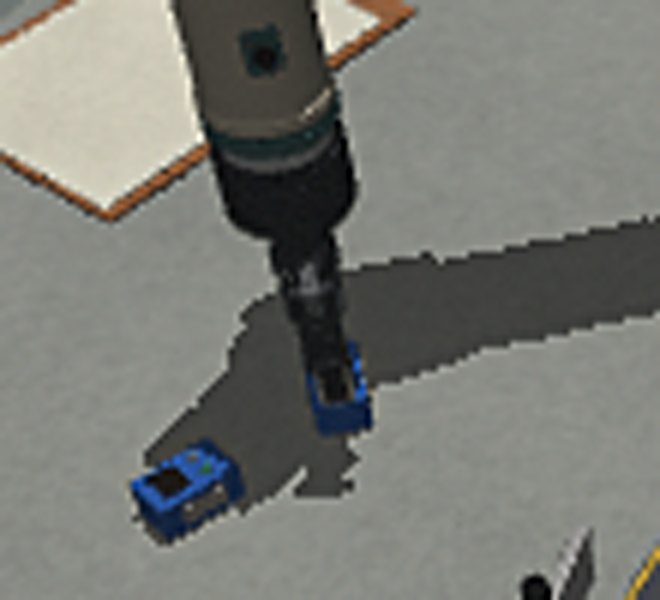

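Emit:
play_rows:
  targets:
    - {"slide": [0,0,10],"turn": [0,0,0],"hand": 85}
    - {"slide": [0,0,8],"turn": [0,0,0],"hand": 85}
    - {"slide": [0,0,0],"turn": [0,0,0],"hand": 85}

```text
clock: 23.95
eef_pos: [393.2, -362.1, -10.7]
tool_rot: [-3.141, 0.0, 0.658]
force: [-0.1, 0.4, -0.8]
width: 84.6
```

```bash
python3 -c "
from h import *
im,d=snap('scene','s21');s=read_state();print(s['eef_pos'],s['width'],s['force']);tips(d,zmin=18)
cv2.imwrite('pics/s21e.png',cv2.resize(im[120:180,140:200],None,fx=10,fy=10,interpolation=cv2.INTER_CUBIC))
"
```

```text
[ 393.41406379 -362.19303047  -10.43482056] 85.08910497386735 [ 0.6194411  -0.02620255  0.59474513]
tips [[408.0, -329.0, 19.0], [406.0, -334.0, 21.0], [379.0, -349.0, 22.0], [427.0, -355.0, 22.0], [410.0, -335.0, 24.0], [386.0, -345.0, 24.0]]
```

View pics/s21e.png

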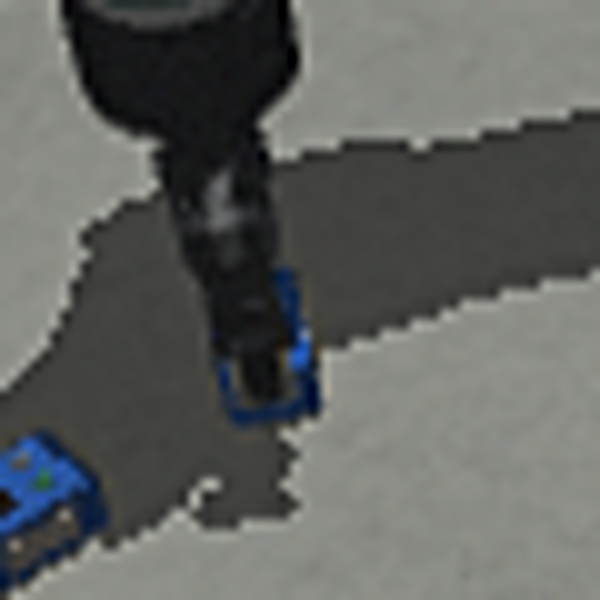

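Emit:
play_rows:
  targets:
    - {"slide": [0,0,7],"turn": [0,0,0],"hand": 85}
    - {"slide": [0,0,6],"turn": [0,0,0],"hand": 85}
    - {"slide": [0,0,0],"turn": [0,0,0],"hand": 70}
    - {"slide": [0,0,0],"turn": [0,0,0],"hand": 55}
    - {"slide": [0,0,0],"turn": [0,0,0],"hand": 40}

```text
clock: 24.62
eef_pos: [393.9, -362.3, -22.9]
tool_rot: [3.141, -0.0, 0.658]
force: [0.1, 1.3, 2.1]
width: 54.4
```

Emit:
play_rows:
  targets:
    - {"slide": [0,0,0],"turn": [0,0,0],"hand": 40}
    - {"slide": [0,0,0],"turn": [0,0,0],"hand": 40}
    - {"slide": [0,0,0],"turn": [0,0,0],"hand": 40}

```text
clock: 25.0
eef_pos: [393.8, -362.3, -23.0]
tool_rot: [3.141, -0.0, 0.658]
force: [-1.0, 0.6, 5.8]
width: 54.8
```

Emit:
play_rows:
  targets:
    - {"slide": [0,0,-15],"turn": [0,0,0],"hand": 40}
    - {"slide": [0,0,-25],"turn": [0,0,0],"hand": 40}
    - {"slide": [0,0,-30],"turn": [0,0,0],"hand": 40}
    - {"slide": [0,0,-20],"turn": [0,0,0],"hand": 40}

```text
clock: 25.5
eef_pos: [393.7, -362.7, 68.5]
tool_rot: [3.14, -0.0, 0.657]
force: [0.6, 0.1, -0.8]
width: 54.8
```

```bash
python3 -c "
from h import *
im,d=snap('scene','s22')
print(read_state()['force'])
plan([491,8,70],90,40,vmax=45)
cv2.imwrite('pics/s22e.png',cv2.resize(im[90:190,110:220],None,fx=6,fy=6,interpolation=cv2.INTER_CUBIC))"
```

```text
[ 0.53544764 -0.5601876   0.43483722]
now [ 394.8 -363.6   70.5] yaw 37.7 t 25.6 w 55.0
[{"slide": [33.7, -26.2, -0.0], "turn": [0.0, 0.0, -5.8], "hand": 40}, {"slide": [36.2, -22.6, -0.0], "turn": [0.0, 0.0, -5.8], "hand": 40}, {"slide": [38.3, -18.8, -0.0], "turn": [0.0, 0.0, -5.8], "hand": 40}, {"slide": [40.0, -14.8, 0.0], "turn": [0.0, 0.0, -5.8], "hand": 40}, {"slide": [41.3, -10.7, 0.0], "turn": [0.0, 0.0, -5.8], "hand": 40}]
[{"slide": [42.2, -6.5, 0.0], "turn": [0.0, 0.0, -5.8], "hand": 40}, {"slide": [42.6, -2.2, 0.0], "turn": [0.0, 0.0, -5.8], "hand": 40}, {"slide": [42.6, 2.1, 0.0], "turn": [0.0, 0.0, -5.8], "hand": 40}, {"slide": [42.2, 6.5, 0.0], "turn": [0.0, 0.0, -5.8], "hand": 40}]
```

View pics/s22e.png

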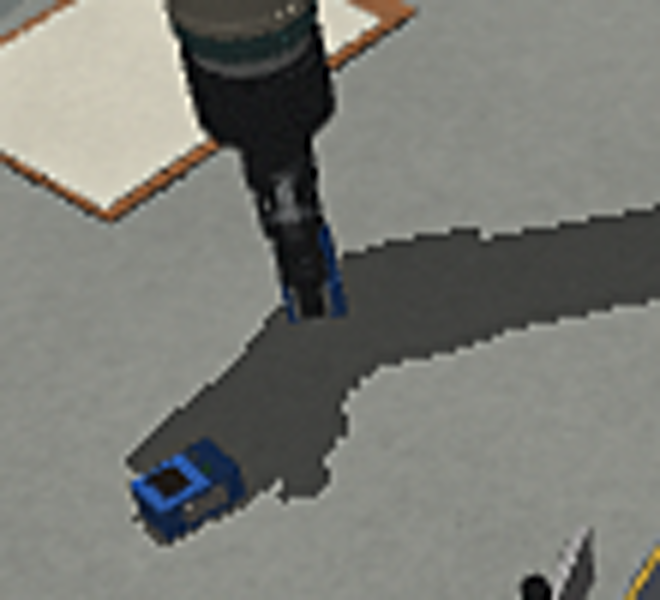

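Emit:
play_rows:
  targets:
    - {"slide": [34,-26,0],"turn": [0,0,-5.8],"hand": 40}
    - {"slide": [36,-23,0],"turn": [0,0,-5.8],"hand": 40}
    - {"slide": [38,-19,0],"turn": [0,0,-5.8],"hand": 40}
    - {"slide": [40,-15,0],"turn": [0,0,-5.8],"hand": 40}
    - {"slide": [41,-11,0],"turn": [0,0,-5.8],"hand": 40}

```text
clock: 26.18
eef_pos: [446.3, -154.6, 66.8]
tool_rot: [3.141, 0.0, 1.167]
force: [0.5, 0.6, -1.0]
width: 55.2
```

Emit:
play_rows:
  targets:
    - {"slide": [42,-6,0],"turn": [0,0,-5.8],"hand": 40}
    - {"slide": [43,-2,0],"turn": [0,0,-5.8],"hand": 40}
    - {"slide": [43,2,0],"turn": [0,0,-5.8],"hand": 40}
    - {"slide": [42,6,0],"turn": [0,0,-5.8],"hand": 40}
    - {"slide": [0,0,0],"turn": [0,0,0],"hand": 40}

```text
clock: 26.8
eef_pos: [490.5, 14.1, 67.1]
tool_rot: [3.14, -0.003, 1.575]
force: [-0.2, -0.7, -0.9]
width: 54.6
```

```bash
python3 -c "
from h import *
im,d=snap('scene','s23')
plan([491,8,8],90,40,n=4)
cv2.imwrite('pics/s23e.png',cv2.resize(im[140:240,180:290],None,fx=6,fy=6,interpolation=cv2.INTER_CUBIC))"
```

```text
now [489.5  11.1  66.7] yaw 90.0 t 26.9 w 54.9
[{"slide": [-0.8, 0.4, 14.7], "turn": [0.0, -0.0, 0.0], "hand": 40}, {"slide": [-0.8, 0.4, 14.7], "turn": [0.0, -0.0, 0.0], "hand": 40}, {"slide": [-0.8, 0.4, 14.7], "turn": [0.0, -0.0, 0.0], "hand": 40}, {"slide": [-0.8, 0.4, 14.7], "turn": [0.0, -0.0, 0.0], "hand": 40}]
```

View pics/s23e.png

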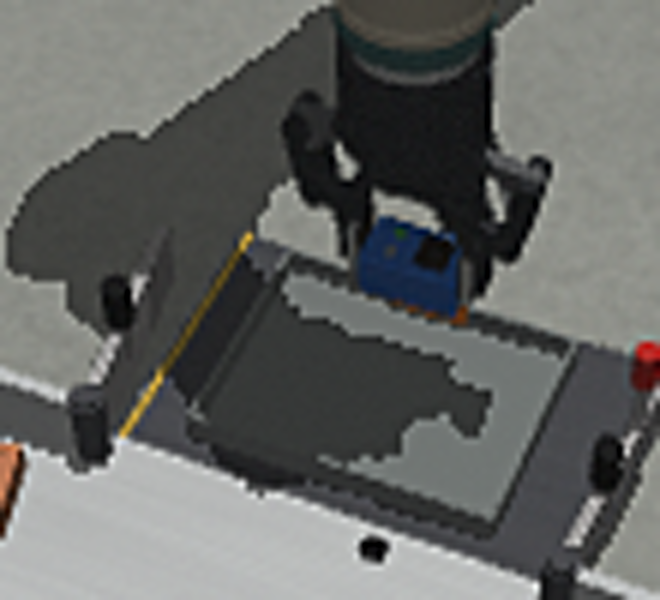

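Emit:
play_rows:
  targets:
    - {"slide": [-3,1.5,15],"turn": [0,0,0],"hand": 40}
    - {"slide": [0,0,18],"turn": [0,0,0],"hand": 40}
    - {"slide": [0,0,18],"turn": [0,0,0],"hand": 40}
    - {"slide": [0,0,11],"turn": [0,0,0],"hand": 40}
    - {"slide": [0,0,0],"turn": [0,0,0],"hand": 40}

```text
clock: 27.48
eef_pos: [490.0, 5.7, 3.7]
tool_rot: [-3.139, 0.001, 1.568]
force: [0.8, 0.4, -0.4]
width: 55.0
```

```bash
python3 -c "
from h import *
s=read_state();print(s['eef_pos'],s['width'],s['force'])
im,d=snap('scene','s24')
cv2.imwrite('pics/s24e.png',cv2.resize(im[140:240,180:290],None,fx=6,fy=6,interpolation=cv2.INTER_CUBIC))"
```

```text
[489.95463575   5.65873348   3.72767663] 55.04387241192672 [ 0.80430834  0.4269258  -0.42069804]
```

View pics/s24e.png

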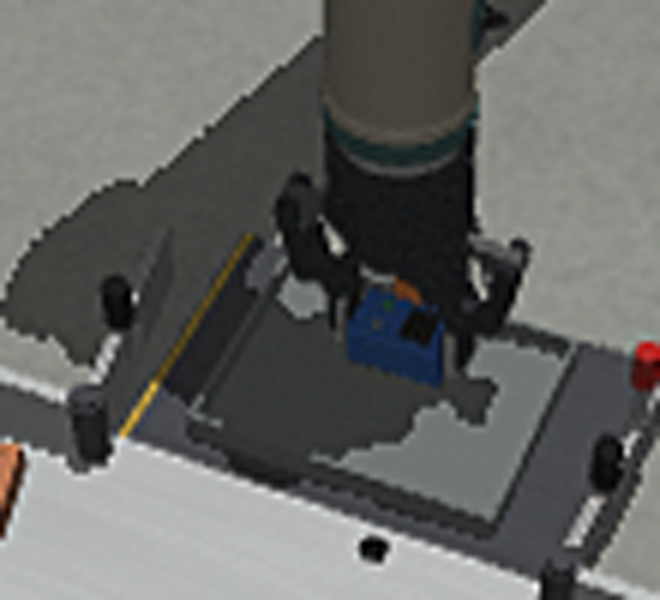

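Emit:
play_rows:
  targets:
    - {"slide": [0,0,0],"turn": [0,0,0],"hand": 62}
    - {"slide": [0,0,0],"turn": [0,0,0],"hand": 72}
    - {"slide": [0,0,0],"turn": [0,0,0],"hand": 76}
    - {"slide": [0,0,-15],"turn": [0,0,0],"hand": 76}
    - {"slide": [0,0,-40],"turn": [0,0,0],"hand": 76}

```text
clock: 28.15
eef_pos: [489.7, 6.7, 60.0]
tool_rot: [-3.138, 0.0, 1.569]
force: [1.8, 1.7, 0.4]
width: 76.0
```

```bash
python3 -c "
from h import *
s=read_state();print(s['eef_pos'],s['width'],s['force'])
im,d=snap('scene','s25')
cv2.imwrite('pics/s25e.png',cv2.resize(im[140:240,180:290],None,fx=6,fy=6,interpolation=cv2.INTER_CUBIC))
plan([440,-150,85],20,85);plan([440,-150,85],20,85)
"
```

```text
[489.66904355   6.70319652  60.04064992] 75.95144248248683 [1.80412709 1.65603765 0.39179247]
now [492.9   7.4  64.9] yaw 89.9 t 28.2 w 76.0
[{"slide": [-22.5, -7.5, -2.9], "turn": [0.0, -0.0, 10.0], "hand": 85}, {"slide": [-23.5, -3.5, -2.9], "turn": [0.0, -0.0, 10.0], "hand": 85}, {"slide": [-23.7, 0.6, -2.9], "turn": [0.0, -0.0, 10.0], "hand": 85}, {"slide": [-23.2, 4.7, -2.9], "turn": [0.0, -0.0, 10.0], "hand": 85}, {"slide": [-22.1, 8.7, -2.9], "turn": [0.0, -0.0, 10.0], "hand": 85}]
[{"slide": [-20.2, 12.4, -2.9], "turn": [0.0, -0.0, 10.0], "hand": 85}, {"slide": [-17.8, 15.7, -2.9], "turn": [0.0, -0.0, 10.0], "hand": 85}]
now [492.9   7.4  64.9] yaw 89.9 t 28.2 w 76.0
[{"slide": [-22.5, -7.5, -2.9], "turn": [0.0, -0.0, 10.0], "hand": 85}, {"slide": [-23.5, -3.5, -2.9], "turn": [0.0, -0.0, 10.0], "hand": 85}, {"slide": [-23.7, 0.6, -2.9], "turn": [0.0, -0.0, 10.0], "hand": 85}, {"slide": [-23.2, 4.7, -2.9], "turn": [0.0, -0.0, 10.0], "hand": 85}, {"slide": [-22.1, 8.7, -2.9], "turn": [0.0, -0.0, 10.0], "hand": 85}]
[{"slide": [-20.2, 12.4, -2.9], "turn": [0.0, -0.0, 10.0], "hand": 85}, {"slide": [-17.8, 15.7, -2.9], "turn": [0.0, -0.0, 10.0], "hand": 85}]
```

View pics/s25e.png

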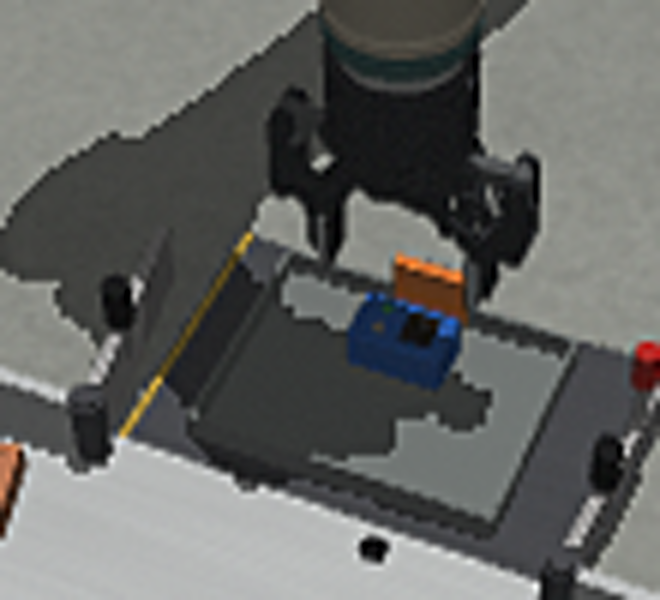

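Emit:
play_rows:
  targets:
    - {"slide": [-22,-8,-4],"turn": [0,0,10],"hand": 85}
    - {"slide": [-24,-4,-4],"turn": [0,0,10],"hand": 85}
    - {"slide": [-24,1,-4],"turn": [0,0,10],"hand": 85}
    - {"slide": [-23,5,-4],"turn": [0,0,10],"hand": 85}
    - {"slide": [-22,9,-4],"turn": [0,0,10],"hand": 85}

```text
clock: 28.82
eef_pos: [452.9, -106.7, 80.8]
tool_rot: [3.141, -0.001, 0.691]
force: [-0.1, 0.3, 0.1]
width: 85.4
```

```bash
python3 -c "
from h import *
im,d=snap('top','t25')
for o in packs(im,d): print(np.round(o[:6],1),np.round(o[6]))
plan([502,-398.3,80],-24.5,85)
"
```

```text
[ 501.8 -398.   -22.8   55.2   33.8   28.5] [413. 205.]
[500.2 385.9  10.2  55.7  33.   26.7] [132. 208.]
[490.2   4.1  89.7  55.8  33.6  52. ] [270. 210.]
[397.4 353.9  38.4  55.2  32.9  26.7] [143. 245.]
now [ 451.4 -110.5   81. ] yaw 39.0 t 28.9 w 84.7
[{"slide": [-20.3, 36.5, 0.3], "turn": [0.0, 0.0, 9.1], "hand": 85}, {"slide": [-14.3, 39.2, 0.2], "turn": [0.0, 0.0, 9.1], "hand": 85}, {"slide": [-7.9, 41.0, 0.2], "turn": [0.0, 0.0, 9.1], "hand": 85}, {"slide": [-1.3, 41.7, 0.2], "turn": [0.0, 0.0, 9.1], "hand": 85}, {"slide": [5.3, 41.4, 0.2], "turn": [0.0, 0.0, 9.1], "hand": 85}]
[{"slide": [11.7, 40.1, 0.2], "turn": [0.0, 0.0, 9.1], "hand": 85}, {"slide": [17.9, 37.7, 0.2], "turn": [0.0, 0.0, 9.1], "hand": 85}]
```

Emit:
play_rows:
  targets:
    - {"slide": [-20,36,0],"turn": [0,0,9.1],"hand": 85}
    - {"slide": [-14,39,0],"turn": [0,0,9.1],"hand": 85}
    - {"slide": [-8,41,0],"turn": [0,0,9.1],"hand": 85}
    - {"slide": [-1,42,0],"turn": [0,0,9.1],"hand": 85}
    - {"slide": [5,41,0],"turn": [0,0,9.1],"hand": 85}

```text
clock: 29.5
eef_pos: [492.6, -310.9, 80.6]
tool_rot: [-3.141, -0.001, -0.101]
force: [0.4, -0.2, -0.4]
width: 85.4
```

Emit:
play_rows:
  targets:
    - {"slide": [12,40,0],"turn": [0,0,9.1],"hand": 85}
    - {"slide": [18,38,0],"turn": [0,0,9.1],"hand": 85}
    - {"slide": [0,0,0],"turn": [0,0,0],"hand": 85}
    - {"slide": [0,0,0],"turn": [0,0,0],"hand": 85}

```text
clock: 30.0
eef_pos: [507.8, -390.9, 79.9]
tool_rot: [-3.14, 0.001, -0.413]
force: [0.6, 0.0, -0.7]
width: 85.2
```

```bash
python3 -c "
from h import *
im,d=snap('top','t26')
for o in packs(im,d): print(np.round(o[:6],1),np.round(o[6]))
plan([502,-398.3,-22],-23.5,85,n=5)
"
```

```text
[ 503.6 -398.4  -27.8   50.    29.5   28.2] [412. 205.]
[500.  385.9  10.2  55.5  33.   26.7] [132. 208.]
[490.2   4.1  89.7  55.8  33.6  52.3] [270. 210.]
[397.4 353.9  38.4  55.2  32.9  26.5] [143. 245.]
now [ 507.9 -390.4   79.9] yaw -23.6 t 30.1 w 85.1
[{"slide": [-0.4, 2.0, 20.4], "turn": [-0.0, 0.0, -0.0], "hand": 85}, {"slide": [-0.4, 2.0, 20.4], "turn": [-0.0, 0.0, -0.0], "hand": 85}, {"slide": [-0.4, 2.0, 20.4], "turn": [-0.0, 0.0, -0.0], "hand": 85}, {"slide": [-0.4, 1.9, 20.4], "turn": [-0.0, 0.0, -0.0], "hand": 85}, {"slide": [-0.5, 1.9, 20.4], "turn": [-0.0, 0.0, -0.0], "hand": 85}]
```

Emit:
play_rows:
  targets:
    - {"slide": [-2,10,0],"turn": [0,0,0],"hand": 85}
    - {"slide": [0,0,25],"turn": [0,0,0],"hand": 85}
    - {"slide": [0,0,25],"turn": [0,0,0],"hand": 85}
    - {"slide": [0,0,20],"turn": [0,0,0],"hand": 85}
    - {"slide": [0,0,0],"turn": [0,0,0],"hand": 85}

```text
clock: 30.68
eef_pos: [500.5, -399.8, 8.2]
tool_rot: [-3.141, 0.003, -0.415]
force: [-0.2, 0.9, 0.3]
width: 84.7
```

```bash
python3 -c "
from h import *
im,d=snap('scene','s27')
plan([502,-398.3,-22],-23.5,85,n=3)
tips(d,zmin=38)
cv2.imwrite('pics/s27e.png',cv2.resize(im[110:190,110:200],None,fx=7,fy=7,interpolation=cv2.INTER_CUBIC))
"
```

```text
now [ 501.4 -400.5    9.3] yaw -23.8 t 30.7 w 84.9
[{"slide": [-0.1, -0.8, 10.4], "turn": [-0.0, 0.0, -0.1], "hand": 85}, {"slide": [-0.1, -0.8, 10.4], "turn": [-0.0, 0.0, -0.1], "hand": 85}, {"slide": [-0.1, -0.8, 10.4], "turn": [-0.0, 0.0, -0.1], "hand": 85}]
tips [[548.0, -412.0, 49.0], [465.0, -376.0, 50.0], [462.0, -381.0, 50.0], [457.0, -393.0, 50.0], [461.0, -386.0, 51.0], [548.0, -420.0, 52.0]]
```

View pics/s27e.png

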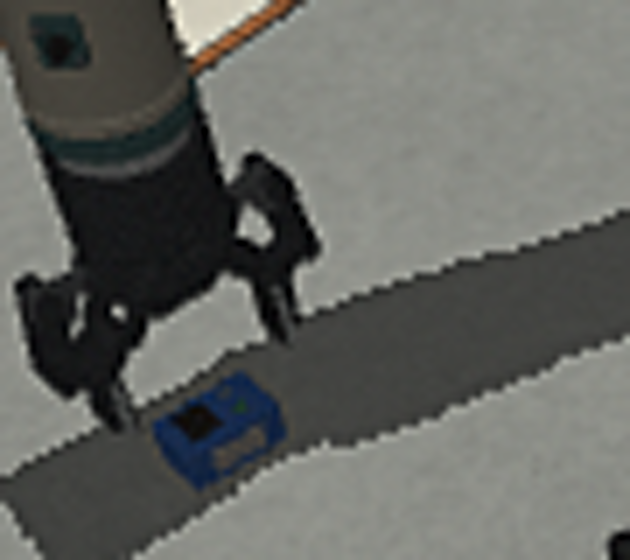

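Emit:
play_rows:
  targets:
    - {"slide": [0,-2,14],"turn": [0,0,0],"hand": 85}
    - {"slide": [0,0,12],"turn": [0,0,0],"hand": 85}
    - {"slide": [0,0,6],"turn": [0,0,0],"hand": 85}
    - {"slide": [0,0,0],"turn": [0,0,0],"hand": 65}
    - {"slide": [0,0,0],"turn": [0,0,0],"hand": 50}

```text
clock: 31.35
eef_pos: [503.0, -399.3, -21.6]
tool_rot: [3.141, -0.001, -0.416]
force: [1.8, -1.5, -2.0]
width: 54.7
```

Emit:
play_rows:
  targets:
    - {"slide": [0,0,0],"turn": [0,0,0],"hand": 40}
    - {"slide": [0,0,0],"turn": [0,0,0],"hand": 40}
    - {"slide": [0,0,0],"turn": [0,0,0],"hand": 40}

```text
clock: 31.72
eef_pos: [502.9, -399.3, -21.8]
tool_rot: [3.141, -0.001, -0.416]
force: [-0.8, 0.0, 3.8]
width: 54.8
```

Emit:
play_rows:
  targets:
    - {"slide": [0,0,-15],"turn": [0,0,0],"hand": 40}
    - {"slide": [0,0,-30],"turn": [0,0,0],"hand": 40}
    - {"slide": [0,0,-30],"turn": [0,0,0],"hand": 40}
    - {"slide": [0,0,-20],"turn": [0,0,0],"hand": 40}

```text
clock: 32.22
eef_pos: [503.0, -399.3, 74.8]
tool_rot: [3.141, -0.002, -0.416]
force: [-0.1, -0.5, -1.3]
width: 54.8
```

```bash
python3 -c "
from h import *
im,d=snap('scene','s28')
plan([440,-130,75],-60,40,vmax=45)
cv2.imwrite('pics/s28e.png',cv2.resize(im[110:190,110:200],None,fx=7,fy=7,interpolation=cv2.INTER_CUBIC))
"
```

```text
now [ 504.2 -400.2   77. ] yaw -23.8 t 32.3 w 54.6
[{"slide": [-24.0, -31.6, 0.1], "turn": [-0.0, -0.0, 5.2], "hand": 40}, {"slide": [-26.7, -29.3, 0.1], "turn": [-0.0, -0.0, 5.2], "hand": 40}, {"slide": [-29.3, -26.8, 0.2], "turn": [-0.0, -0.0, 5.2], "hand": 40}, {"slide": [-31.6, -24.0, 0.2], "turn": [-0.0, -0.0, 5.2], "hand": 40}, {"slide": [-33.6, -21.1, 0.2], "turn": [-0.0, -0.0, 5.2], "hand": 40}]
[{"slide": [-35.4, -18.0, 0.2], "turn": [-0.0, -0.0, 5.2], "hand": 40}, {"slide": [-36.8, -14.7, 0.3], "turn": [-0.0, -0.0, 5.2], "hand": 40}]
```

View pics/s28e.png

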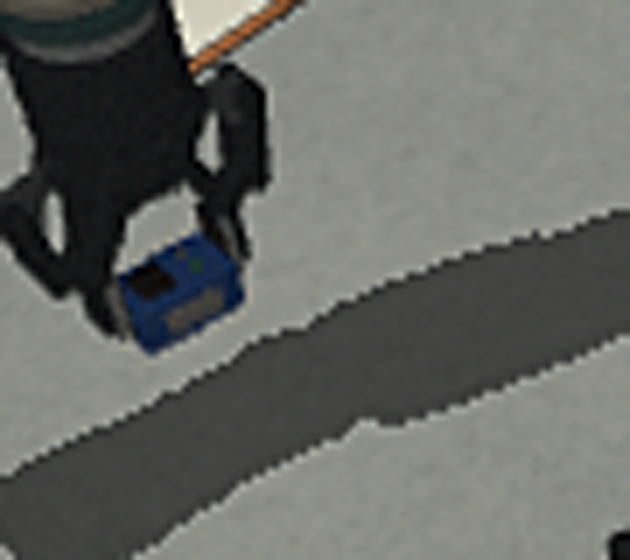

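Emit:
play_rows:
  targets:
    - {"slide": [-24,-32,0],"turn": [0,0,5.2],"hand": 40}
    - {"slide": [-27,-29,0],"turn": [0,0,5.2],"hand": 40}
    - {"slide": [-29,-27,0],"turn": [0,0,5.2],"hand": 40}
    - {"slide": [-32,-24,0],"turn": [0,0,5.2],"hand": 40}
    - {"slide": [-34,-21,0],"turn": [0,0,5.2],"hand": 40}

```text
clock: 32.9
eef_pos: [455.7, -203.8, 72.5]
tool_rot: [3.142, 0.001, -0.873]
force: [0.1, -0.0, -0.9]
width: 54.8
```

Emit:
play_rows:
  targets:
    - {"slide": [-35,-18,0],"turn": [0,0,5.2],"hand": 40}
    - {"slide": [-37,-15,0],"turn": [0,0,5.2],"hand": 40}
    - {"slide": [0,0,0],"turn": [0,0,0],"hand": 40}

```text
clock: 33.28
eef_pos: [437.2, -124.2, 72.4]
tool_rot: [3.14, 0.003, -1.046]
force: [-0.0, -0.1, -1.7]
width: 54.2
```

```bash
python3 -c "
from h import *
snap('scene','s29')
plan([541,7,75],-90.5,40,vmax=40)
"
```

```text
now [ 438.3 -126.5   72.6] yaw -60.0 t 33.3 w 54.9
[{"slide": [-12.9, -31.1, -0.5], "turn": [0.0, 0.0, 6.1], "hand": 40}, {"slide": [-16.1, -29.6, -0.5], "turn": [0.0, 0.0, 6.1], "hand": 40}, {"slide": [-19.1, -27.7, -0.5], "turn": [0.0, 0.0, 6.1], "hand": 40}, {"slide": [-22.0, -25.5, -0.5], "turn": [0.0, 0.0, 6.1], "hand": 40}, {"slide": [-24.6, -23.1, -0.5], "turn": [0.0, 0.0, 6.1], "hand": 40}]
```

Emit:
play_rows:
  targets:
    - {"slide": [-13,-31,-1],"turn": [0,0,6.1],"hand": 40}
    - {"slide": [-16,-30,-1],"turn": [0,0,6.1],"hand": 40}
    - {"slide": [-19,-28,0],"turn": [0,0,6.1],"hand": 40}
    - {"slide": [-22,-25,0],"turn": [0,0,6.1],"hand": 40}
    - {"slide": [-25,-23,0],"turn": [0,0,6.1],"hand": 40}

```text
clock: 33.95
eef_pos: [543.0, 4.7, 74.6]
tool_rot: [-3.141, -0.001, -1.588]
force: [-0.1, -0.7, -0.7]
width: 54.7
```

Emit:
play_rows:
  targets:
    - {"slide": [0,0,0],"turn": [0,0,0],"hand": 40}
    - {"slide": [0,0,0],"turn": [0,0,0],"hand": 40}

```text
clock: 34.2
eef_pos: [541.4, 4.0, 74.5]
tool_rot: [3.141, -0.001, -1.584]
force: [-0.1, 0.0, -1.3]
width: 55.0
```

```bash
python3 -c "
from h import *
im,d=snap('scene','s30')
plan([541,7,4],-90.5,40,n=4)
cv2.imwrite('pics/s30e.png',cv2.resize(im[140:240,180:290],None,fx=6,fy=6,interpolation=cv2.INTER_CUBIC))"
```

```text
now [541.2   3.7  74.6] yaw -90.8 t 34.2 w 54.9
[{"slide": [-0.9, 0.0, 17.6], "turn": [0.0, -0.0, -0.1], "hand": 40}, {"slide": [-0.8, 0.0, 17.6], "turn": [0.0, -0.0, -0.1], "hand": 40}, {"slide": [-0.8, 0.0, 17.6], "turn": [0.0, -0.0, -0.1], "hand": 40}, {"slide": [-0.8, 0.0, 17.6], "turn": [0.0, -0.0, -0.1], "hand": 40}]
```

View pics/s30e.png

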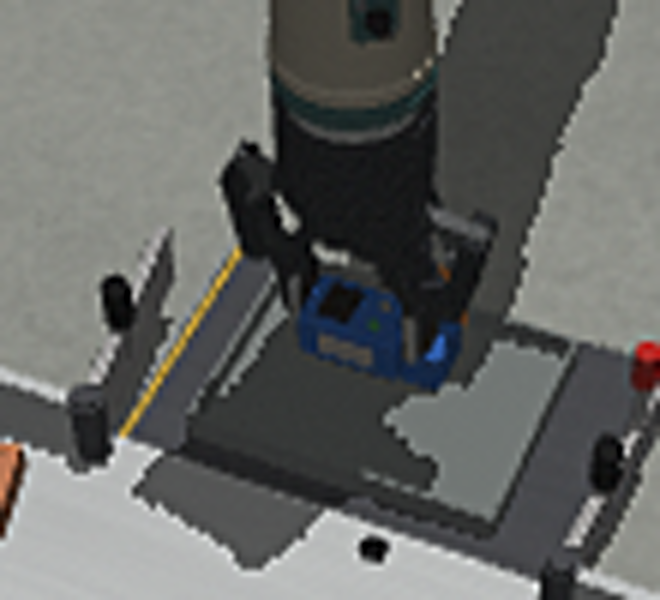

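Emit:
play_rows:
  targets:
    - {"slide": [-1,0,20],"turn": [0,0,0],"hand": 40}
    - {"slide": [0,0,20],"turn": [0,0,0],"hand": 40}
    - {"slide": [0,0,20],"turn": [0,0,0],"hand": 40}
    - {"slide": [0,0,10],"turn": [0,0,0],"hand": 40}
    - {"slide": [0,0,0],"turn": [0,0,0],"hand": 40}

```text
clock: 34.88
eef_pos: [541.3, 5.5, 4.5]
tool_rot: [3.141, -0.0, -1.585]
force: [1.2, -0.1, -1.8]
width: 54.5
```

Emit:
play_rows:
  targets:
    - {"slide": [0,0,0],"turn": [0,0,0],"hand": 62}
    - {"slide": [0,0,0],"turn": [0,0,0],"hand": 72}
    - {"slide": [0,0,0],"turn": [0,0,0],"hand": 76}
    - {"slide": [0,0,-15],"turn": [0,0,0],"hand": 76}
    - {"slide": [0,0,-50],"turn": [0,0,0],"hand": 76}

```text
clock: 35.5
eef_pos: [539.9, 6.6, 69.4]
tool_rot: [3.137, -0.0, -1.583]
force: [0.8, 0.1, 1.4]
width: 75.8
```

```bash
python3 -c "
from h import *
im,d=snap('scene','s31')
cv2.imwrite('pics/s31e.png',cv2.resize(im[140:240,180:290],None,fx=6,fy=6,interpolation=cv2.INTER_CUBIC))
plan([430,120,100],-30,85)
"
```

```text
now [544.6   6.2  76.3] yaw -90.8 t 35.5 w 76.3
[{"slide": [-16.0, 16.6, -3.5], "turn": [-0.1, -0.0, -8.7], "hand": 85}, {"slide": [-18.4, 14.0, -3.5], "turn": [-0.1, -0.0, -8.7], "hand": 85}, {"slide": [-20.3, 11.0, -3.5], "turn": [-0.1, -0.0, -8.7], "hand": 85}, {"slide": [-21.7, 7.9, -3.4], "turn": [-0.1, -0.0, -8.7], "hand": 85}, {"slide": [-22.6, 4.5, -3.4], "turn": [-0.1, -0.0, -8.7], "hand": 85}]
[{"slide": [-23.0, 1.0, -3.4], "turn": [-0.1, -0.0, -8.7], "hand": 85}, {"slide": [-22.9, -2.5, -3.4], "turn": [-0.1, -0.0, -8.7], "hand": 85}]
```

View pics/s31e.png

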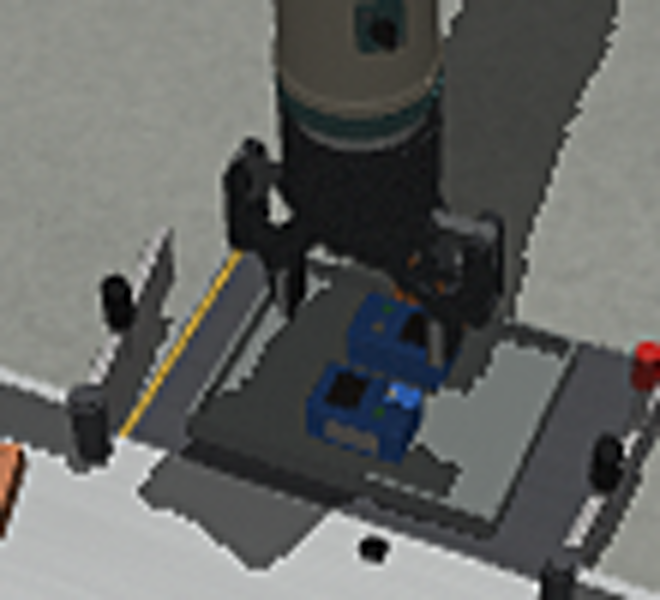

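Emit:
play_rows:
  targets:
    - {"slide": [-16,17,-4],"turn": [0,0,-8.7],"hand": 85}
    - {"slide": [-18,14,-4],"turn": [0,0,-8.7],"hand": 85}
    - {"slide": [-20,11,-4],"turn": [0,0,-8.7],"hand": 85}
    - {"slide": [-22,8,-4],"turn": [0,0,-8.7],"hand": 85}
    - {"slide": [-23,4,-3],"turn": [0,0,-8.7],"hand": 85}

```text
clock: 36.17
eef_pos: [459.4, 88.3, 89.9]
tool_rot: [-3.14, -0.001, -0.819]
force: [-0.3, -0.5, -0.5]
width: 85.2
```

Emit:
play_rows:
  targets:
    - {"slide": [-23,1,-3],"turn": [0,0,-8.7],"hand": 85}
    - {"slide": [-23,-2,-3],"turn": [0,0,-8.7],"hand": 85}

```text
clock: 36.42
eef_pos: [426.3, 120.5, 95.8]
tool_rot: [-3.141, -0.002, -0.516]
force: [-0.6, -0.2, 0.6]
width: 84.6
```

```bash
python3 -c "
from h import *
im,d=snap('top','t32')
for o in packs(im,d): print(np.round(o[:6],1),np.round(o[6]))
plan([500,386,85],10.3,85)
"
```

```text
[545.2   3.5  89.7  56.2  31.2  52.7] [268. 191.]
[500.1 385.7  10.4  55.5  33.3  26.7] [132. 208.]
[490.2   2.7  89.7  53.   33.6  52.4] [271. 210.]
[397.4 353.9  38.4  55.2  32.9  27. ] [143. 245.]
now [423.5 122.6  95.9] yaw -29.1 t 36.5 w 84.9
[{"slide": [-12.2, -53.5, 2.2], "turn": [-0.0, 0.0, -7.9], "hand": 85}, {"slide": [-4.8, -54.6, 2.2], "turn": [-0.0, 0.0, -7.9], "hand": 85}, {"slide": [2.7, -54.8, 2.2], "turn": [-0.0, 0.0, -7.9], "hand": 85}, {"slide": [10.2, -53.9, 2.2], "turn": [-0.0, 0.0, -7.9], "hand": 85}, {"slide": [17.5, -52.0, 2.2], "turn": [-0.0, 0.0, -7.9], "hand": 85}]
```

Emit:
play_rows:
  targets:
    - {"slide": [-12,-53,0],"turn": [0,0,-7.9],"hand": 85}
    - {"slide": [-5,-55,0],"turn": [0,0,-7.9],"hand": 85}
    - {"slide": [3,-55,3],"turn": [0,0,-7.9],"hand": 85}
    - {"slide": [10,-54,3],"turn": [0,0,-7.9],"hand": 85}
    - {"slide": [17,-52,3],"turn": [0,0,-7.9],"hand": 85}

```text
clock: 37.1
eef_pos: [506.8, 383.9, 86.6]
tool_rot: [3.141, -0.002, 0.171]
force: [1.1, -0.5, -0.5]
width: 85.0
```

Emit:
play_rows:
  targets:
    - {"slide": [0,0,0],"turn": [0,0,0],"hand": 85}
    - {"slide": [0,0,0],"turn": [0,0,0],"hand": 85}
    - {"slide": [0,0,0],"turn": [0,0,0],"hand": 85}

```text
clock: 37.48
eef_pos: [505.8, 380.6, 86.0]
tool_rot: [3.14, -0.0, 0.166]
force: [-0.1, 0.1, -0.0]
width: 84.8
```

```bash
python3 -c "
from h import *
im,d=snap('scene','s33')
plan([500.1,386,9],10.3,85,n=4)
cv2.imwrite('pics/s33e.png',cv2.resize(im[130:270,300:420],None,fx=4,fy=4,interpolation=cv2.INTER_CUBIC))
"
```

```text
now [505.9 380.8  86.1] yaw 9.5 t 37.5 w 85.2
[{"slide": [-1.2, -1.5, 19.3], "turn": [0.0, -0.0, -0.2], "hand": 85}, {"slide": [-1.2, -1.5, 19.3], "turn": [0.0, -0.0, -0.2], "hand": 85}, {"slide": [-1.2, -1.5, 19.3], "turn": [0.0, -0.0, -0.2], "hand": 85}, {"slide": [-1.2, -1.5, 19.3], "turn": [0.0, -0.0, -0.2], "hand": 85}]
```

View pics/s33e.png

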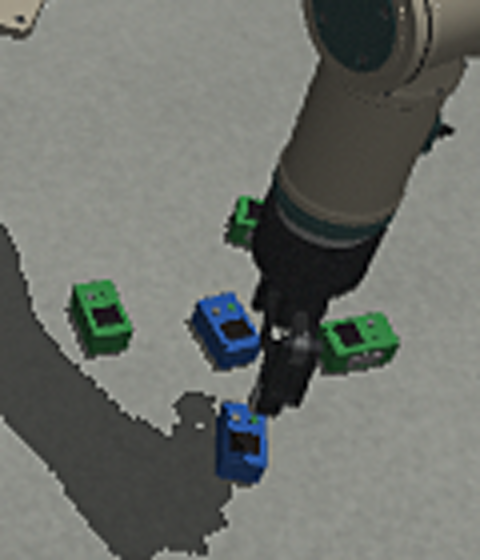

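Emit:
play_rows:
  targets:
    - {"slide": [-4.5,-6,0],"turn": [0,0,-0.8],"hand": 85}
    - {"slide": [0,0,25],"turn": [0,0,0],"hand": 85}
    - {"slide": [0,0,25],"turn": [0,0,0],"hand": 85}
    - {"slide": [0,0,25],"turn": [0,0,0],"hand": 85}
    - {"slide": [0,0,0],"turn": [0,0,0],"hand": 85}

```text
clock: 38.15
eef_pos: [498.3, 386.7, 9.1]
tool_rot: [3.14, 0.004, 0.183]
force: [0.4, -0.1, -0.3]
width: 85.0
```

```bash
python3 -c "
from h import *
im,d=snap('scene','s34')
plan([500.1,386,-22],10.3,85,n=3)
tips(d,zmin=38)
cv2.imwrite('pics/s34e.png',cv2.resize(im[190:270,310:400],None,fx=7,fy=7,interpolation=cv2.INTER_CUBIC))
"
```

```text
now [499.3 387.6  10.4] yaw 10.5 t 38.2 w 85.1
[{"slide": [0.2, 0.6, 10.8], "turn": [0.0, 0.0, 0.1], "hand": 85}, {"slide": [0.2, 0.6, 10.8], "turn": [0.0, 0.0, 0.1], "hand": 85}, {"slide": [0.2, 0.6, 10.8], "turn": [0.0, 0.0, 0.1], "hand": 85}]
tips [[455.0, 373.0, 47.0], [548.0, 387.0, 49.0], [456.0, 375.0, 50.0], [459.0, 369.0, 51.0], [548.0, 386.0, 53.0], [551.0, 389.0, 55.0]]
```

View pics/s34e.png

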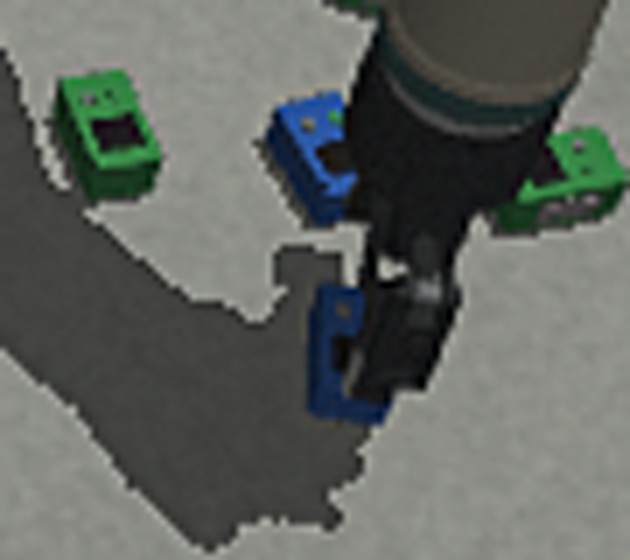

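Emit:
play_rows:
  targets:
    - {"slide": [0.5,1,14],"turn": [0,0,0],"hand": 85}
    - {"slide": [0,0,12],"turn": [0,0,0],"hand": 85}
    - {"slide": [0,0,6],"turn": [0,0,0],"hand": 85}
    - {"slide": [0,0,0],"turn": [0,0,0],"hand": 65}
    - {"slide": [0,0,0],"turn": [0,0,0],"hand": 50}

```text
clock: 38.83
eef_pos: [501.2, 387.3, -20.5]
tool_rot: [-3.141, -0.001, 0.183]
force: [2.7, 2.4, -1.7]
width: 54.4
```

Emit:
play_rows:
  targets:
    - {"slide": [0,0,0],"turn": [0,0,0],"hand": 40}
    - {"slide": [0,0,0],"turn": [0,0,0],"hand": 40}
    - {"slide": [0,0,0],"turn": [0,0,0],"hand": 40}

```text
clock: 39.2
eef_pos: [501.0, 387.2, -20.8]
tool_rot: [-3.141, -0.001, 0.183]
force: [0.2, -0.7, 3.1]
width: 54.7
```

Emit:
play_rows:
  targets:
    - {"slide": [0,0,-15],"turn": [0,0,0],"hand": 40}
    - {"slide": [0,0,-30],"turn": [0,0,0],"hand": 40}
    - {"slide": [0,0,-30],"turn": [0,0,0],"hand": 40}
    - {"slide": [0,0,-30],"turn": [0,0,0],"hand": 40}

```text
clock: 39.7
eef_pos: [500.5, 386.6, 85.2]
tool_rot: [3.141, 0.0, 0.183]
force: [-0.5, 0.2, -1.7]
width: 54.5
```

```bash
python3 -c "
from h import *
im,d=snap('scene','s35')
plan([435,110,90],0,40,vmax=45)
cv2.imwrite('pics/s35e.png',cv2.resize(im[170:270,310:400],None,fx=6,fy=6,interpolation=cv2.INTER_CUBIC))
im,d=snap('top','t35')
for o in packs(im,d): print(np.round(o[:6],1),np.round(o[6]))
"
```

```text
now [502.6 388.4  89.3] yaw 10.5 t 39.8 w 54.8
[{"slide": [-16.7, 37.4, -0.3], "turn": [-0.0, -0.0, 1.5], "hand": 40}, {"slide": [-15.7, 37.8, -0.3], "turn": [-0.0, -0.0, 1.5], "hand": 40}, {"slide": [-14.7, 38.2, -0.2], "turn": [-0.0, -0.0, 1.5], "hand": 40}, {"slide": [-13.7, 38.6, -0.2], "turn": [-0.0, -0.0, 1.5], "hand": 40}, {"slide": [-12.7, 38.9, -0.2], "turn": [-0.0, -0.0, 1.5], "hand": 40}]
[{"slide": [-11.7, 39.2, -0.2], "turn": [-0.0, -0.0, 1.5], "hand": 40}, {"slide": [-10.7, 39.5, -0.1], "turn": [-0.0, -0.0, 1.5], "hand": 40}]
[545.2   3.5  89.7  56.2  31.2  52.3] [268. 191.]
[490.2   4.1  89.7  55.8  33.6  51.7] [270. 210.]
[397.2 353.9  38.2  55.5  32.9  26.7] [143. 245.]
```

View pics/s35e.png

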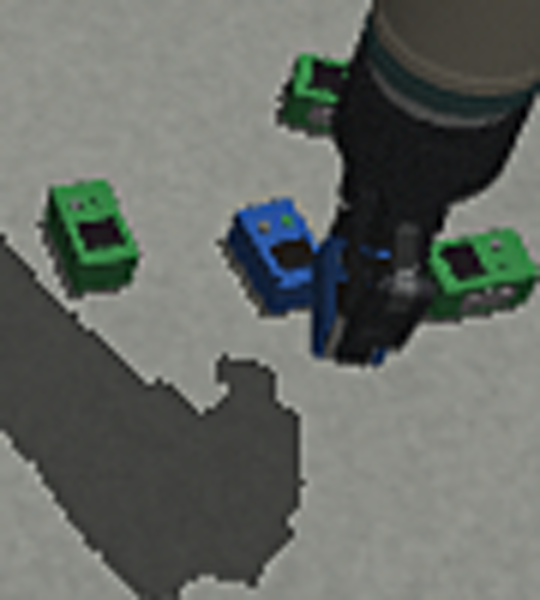

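```bash
python3 -c "
from h import *
plan([415,180,90],0,40,vmax=50)
"
```

```text
now [502.7 388.6  87.7] yaw 10.5 t 39.8 w 55.0
[{"slide": [-24.8, 37.8, -0.7], "turn": [-0.0, -0.1, 2.1], "hand": 40}, {"slide": [-23.4, 38.7, -0.7], "turn": [-0.0, -0.1, 2.1], "hand": 40}, {"slide": [-22.0, 39.5, -0.6], "turn": [-0.0, -0.1, 2.1], "hand": 40}, {"slide": [-20.5, 40.3, -0.6], "turn": [-0.0, -0.1, 2.1], "hand": 40}, {"slide": [-19.0, 41.1, -0.5], "turn": [-0.0, -0.1, 2.1], "hand": 40}]
```

Emit:
play_rows:
  targets:
    - {"slide": [-25,38,0],"turn": [0,0,2.1],"hand": 40}
    - {"slide": [-23,39,0],"turn": [0,0,2.1],"hand": 40}
    - {"slide": [-22,39,0],"turn": [0,0,2.1],"hand": 40}
    - {"slide": [-20,40,0],"turn": [0,0,2.1],"hand": 40}
    - {"slide": [-19,41,0],"turn": [0,0,2.1],"hand": 40}

```text
clock: 40.42
eef_pos: [412.7, 177.3, 83.4]
tool_rot: [3.141, 0.001, -0.001]
force: [0.7, 0.6, -1.8]
width: 54.9
```

Emit:
play_rows:
  targets:
    - {"slide": [0,38,0],"turn": [0,0,0],"hand": 40}
    - {"slide": [0,38,0],"turn": [0,0,0],"hand": 40}
    - {"slide": [0,34,0],"turn": [0,0,0],"hand": 40}
    - {"slide": [0,0,0],"turn": [0,0,0],"hand": 40}

```text
clock: 40.92
eef_pos: [412.7, 65.8, 83.3]
tool_rot: [3.14, 0.002, -0.006]
force: [0.0, 0.5, -1.7]
width: 54.8
```

```bash
python3 -c "
from h import *
snap('scene','s36')
plan([517,66,75],-0.8,40,vmax=35)
"
```

```text
now [413.4  67.8  83.4] yaw -0.2 t 41.0 w 54.9
[{"slide": [34.6, 0.5, 2.8], "turn": [0.0, 0.0, 0.2], "hand": 40}, {"slide": [34.6, 0.4, 2.8], "turn": [0.0, 0.0, 0.2], "hand": 40}, {"slide": [34.6, 0.2, 2.8], "turn": [0.0, 0.0, 0.2], "hand": 40}]
```

Emit:
play_rows:
  targets:
    - {"slide": [35,1,3],"turn": [0,0,0.3],"hand": 40}
    - {"slide": [35,1,3],"turn": [0,0,0.3],"hand": 40}
    - {"slide": [34,0,2],"turn": [0,0,0],"hand": 40}
    - {"slide": [0,0,0],"turn": [0,0,0],"hand": 40}
    - {"slide": [0,0,0],"turn": [0,0,0],"hand": 40}

```text
clock: 41.6
eef_pos: [516.3, 67.3, 75.2]
tool_rot: [-3.141, 0.002, -0.009]
force: [-0.8, -0.2, -1.2]
width: 54.7
```

```bash
python3 -c "
from h import *
im,d=snap('scene','s37')
plan([517,66,4],-0.8,40,n=4)
cv2.imwrite('pics/s37e.png',cv2.resize(im[140:240,180:290],None,fx=6,fy=6,interpolation=cv2.INTER_CUBIC))
"
```

```text
now [516.   67.1  75.3] yaw -0.5 t 41.6 w 54.3
[{"slide": [0.3, 0.3, 17.8], "turn": [0.0, 0.0, 0.1], "hand": 40}, {"slide": [0.3, 0.3, 17.8], "turn": [0.0, 0.0, 0.1], "hand": 40}, {"slide": [0.3, 0.3, 17.8], "turn": [0.0, 0.0, 0.1], "hand": 40}, {"slide": [0.3, 0.3, 17.8], "turn": [0.0, 0.0, 0.1], "hand": 40}]
```

View pics/s37e.png

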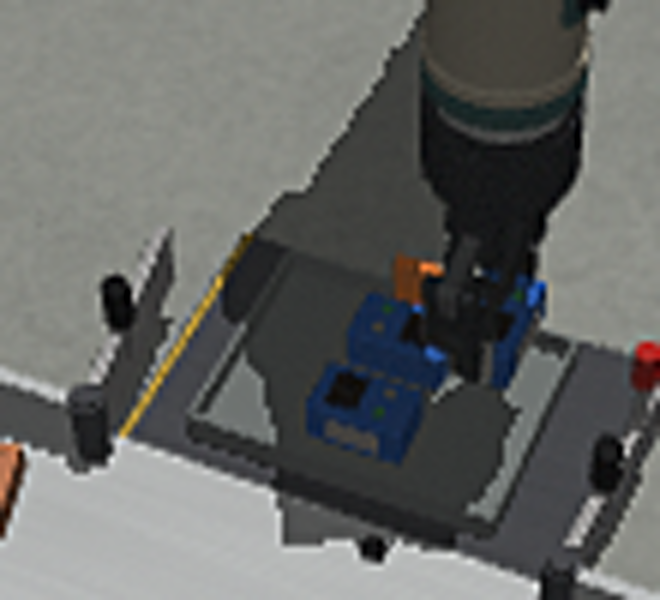

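Emit:
play_rows:
  targets:
    - {"slide": [0,0,20],"turn": [0,0,0],"hand": 40}
    - {"slide": [0,0,20],"turn": [0,0,0],"hand": 40}
    - {"slide": [0,0,18],"turn": [0,0,0],"hand": 40}
    - {"slide": [0,0,13],"turn": [0,0,0],"hand": 40}
    - {"slide": [0,0,0],"turn": [0,0,0],"hand": 40}

```text
clock: 42.28
eef_pos: [516.9, 66.6, 4.4]
tool_rot: [3.141, 0.001, -0.01]
force: [-0.8, -0.5, -1.5]
width: 54.5
```

Emit:
play_rows:
  targets:
    - {"slide": [0,0,0],"turn": [0,0,0],"hand": 62}
    - {"slide": [0,0,0],"turn": [0,0,0],"hand": 70}
    - {"slide": [0,0,0],"turn": [0,0,0],"hand": 70}
    - {"slide": [0,0,-15],"turn": [0,0,0],"hand": 70}
    - {"slide": [0,0,-50],"turn": [0,0,0],"hand": 70}

```text
clock: 42.9
eef_pos: [516.0, 66.0, 69.3]
tool_rot: [3.141, 0.005, -0.011]
force: [0.4, 0.9, 0.9]
width: 70.1
```

```bash
python3 -c "
from h import *
im,d=snap('scene','s38')
cv2.imwrite('pics/s38e.png',cv2.resize(im[140:240,180:290],None,fx=6,fy=6,interpolation=cv2.INTER_CUBIC))
plan([413,67,90],0,85,vmax=45)
"
```

```text
now [520.6  66.8  76.1] yaw -0.6 t 43.0 w 69.8
[{"slide": [-35.8, 0.3, -4.9], "turn": [-0.0, -0.1, -0.2], "hand": 85}, {"slide": [-35.8, 0.2, -4.8], "turn": [-0.0, -0.1, -0.2], "hand": 85}, {"slide": [-35.8, 0.1, -4.7], "turn": [-0.0, -0.1, -0.2], "hand": 85}]
```

View pics/s38e.png

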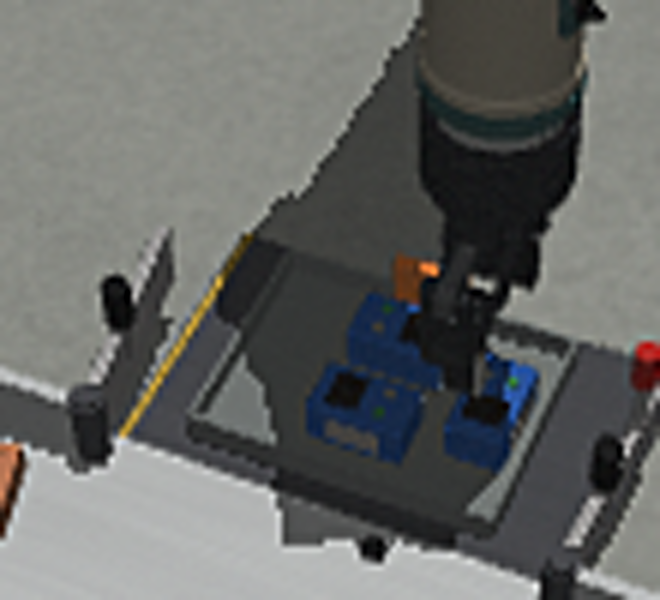

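Third pack is on the tray floor. I'll back out to the front and go for the last one.

Emit:
play_rows:
  targets:
    - {"slide": [-36,0,-6],"turn": [0,0,0],"hand": 85}
    - {"slide": [-36,0,-6],"turn": [0,0,0],"hand": 85}
    - {"slide": [-36,0,-2],"turn": [0,0,0],"hand": 85}
    - {"slide": [0,-45,0],"turn": [0,0,-6],"hand": 85}
    - {"slide": [0,-48,0],"turn": [0,0,-6],"hand": 85}

```text
clock: 43.58
eef_pos: [406.6, 161.0, 84.9]
tool_rot: [-3.142, -0.003, 0.2]
force: [1.3, -0.6, 0.4]
width: 85.2
```

```bash
python3 -c "
from h import *
im,d=snap('top','t39')
for o in packs(im,d): print(np.round(o[:6],1),np.round(o[6]))
plan([397.3,354,85],38.3,85,vmax=50)
"
```

```text
[545.2   3.5  89.7  56.2  31.2  52. ] [268. 191.]
[ 5.187e+02  6.680e+01 -2.000e-01  5.640e+01  3.090e+01  5.200e+01] [247. 200.]
[490.2   4.1  89.7  55.8  33.6  52. ] [270. 210.]
[397.2 353.9  38.2  55.5  32.9  26.4] [143. 245.]
now [406.4 169.7  85.2] yaw 12.2 t 43.6 w 85.2
[{"slide": [7.5, -45.5, 0.4], "turn": [-0.1, -0.1, -6.5], "hand": 85}, {"slide": [12.6, -44.4, 0.3], "turn": [-0.1, -0.1, -6.5], "hand": 85}, {"slide": [17.6, -42.6, 0.2], "turn": [-0.1, -0.1, -6.5], "hand": 85}, {"slide": [22.3, -40.4, 0.1], "turn": [-0.1, -0.1, -6.5], "hand": 85}]
```

Emit:
play_rows:
  targets:
    - {"slide": [7,-45,0],"turn": [0,0,-6.5],"hand": 85}
    - {"slide": [13,-44,0],"turn": [0,0,-6.5],"hand": 85}
    - {"slide": [18,-43,0],"turn": [0,0,-6.5],"hand": 85}
    - {"slide": [22,-40,0],"turn": [0,0,-6.5],"hand": 85}
    - {"slide": [0,0,0],"turn": [0,0,0],"hand": 85}

```text
clock: 44.25
eef_pos: [399.1, 348.9, 84.9]
tool_rot: [-3.138, -0.004, 0.658]
force: [0.2, -0.4, 0.5]
width: 85.0
```

Emit:
play_rows:
  targets:
    - {"slide": [0,0,0],"turn": [0,0,0],"hand": 85}
    - {"slide": [0,0,0],"turn": [0,0,0],"hand": 85}

```text
clock: 44.5
eef_pos: [400.0, 342.0, 83.9]
tool_rot: [3.14, 0.001, 0.65]
force: [0.8, -0.5, 0.6]
width: 85.2
```

```bash
python3 -c "
from h import *
im,d=snap('scene','s40')
plan([397.3,354,85],38.3,85,n=1)
cv2.imwrite('pics/s40e.png',cv2.resize(im[130:270,300:420],None,fx=4,fy=4,interpolation=cv2.INTER_CUBIC))
"
```

```text
now [400.  342.2  83.9] yaw 37.2 t 44.5 w 84.7
[{"slide": [5.0, -11.0, -1.1], "turn": [0.1, 0.0, -1.1], "hand": 85}]
```

View pics/s40e.png

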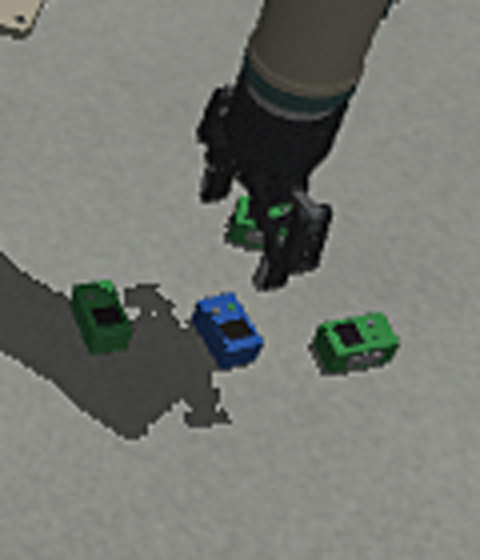

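Emit:
play_rows:
  targets:
    - {"slide": [5,-11,0],"turn": [0,0,-1.1],"hand": 85}
    - {"slide": [0,0,25],"turn": [0,0,0],"hand": 85}
    - {"slide": [0,0,25],"turn": [0,0,0],"hand": 85}
    - {"slide": [0,0,23],"turn": [0,0,0],"hand": 85}
    - {"slide": [0,0,0],"turn": [0,0,0],"hand": 85}

```text
clock: 45.18
eef_pos: [395.7, 355.2, 9.4]
tool_rot: [3.141, 0.003, 0.672]
force: [-0.5, -0.6, 1.0]
width: 85.3
```

```bash
python3 -c "
from h import *
im,d=snap('scene','s41')
im,d=snap('scene','s41')
plan([397.3,354,-22],38.3,85,n=3);tips(d,zmin=38)
cv2.imwrite('pics/s41e.png',cv2.resize(im[170:250,310:400],None,fx=7,fy=7,interpolation=cv2.INTER_CUBIC))
"
```

```text
now [396.9 356.2  11.1] yaw 38.5 t 45.3 w 84.9
[{"slide": [-0.4, 0.7, 11.0], "turn": [-0.0, -0.0, 0.1], "hand": 85}, {"slide": [-0.4, 0.7, 11.0], "turn": [-0.0, -0.0, 0.1], "hand": 85}, {"slide": [-0.4, 0.7, 11.0], "turn": [-0.0, -0.0, 0.1], "hand": 85}]
tips [[358.0, 334.0, 48.0], [437.0, 381.0, 50.0], [361.0, 330.0, 50.0], [363.0, 327.0, 50.0], [356.0, 336.0, 52.0], [440.0, 378.0, 52.0]]
```

View pics/s41e.png

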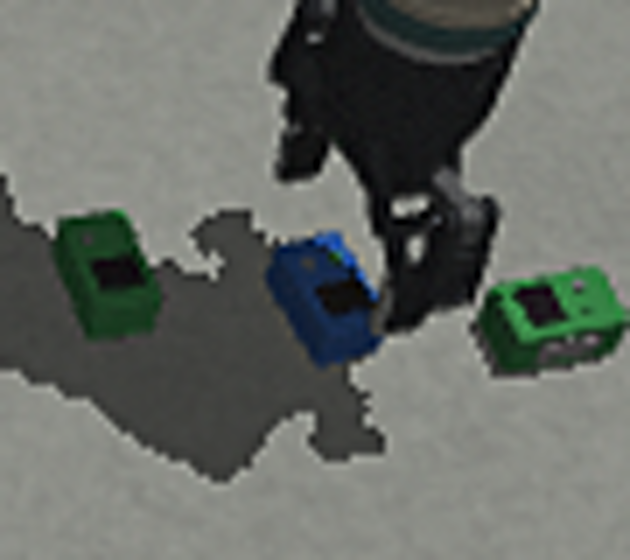

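Emit:
play_rows:
  targets:
    - {"slide": [-0.5,2,14],"turn": [0,0,0],"hand": 85}
    - {"slide": [0,0,12],"turn": [0,0,0],"hand": 85}
    - {"slide": [0,0,7],"turn": [0,0,0],"hand": 85}
    - {"slide": [0,0,0],"turn": [0,0,0],"hand": 65}
    - {"slide": [0,0,0],"turn": [0,0,0],"hand": 50}

```text
clock: 45.9
eef_pos: [398.0, 354.1, -21.8]
tool_rot: [-3.142, -0.001, 0.672]
force: [2.2, 1.5, -1.6]
width: 54.8
```

Emit:
play_rows:
  targets:
    - {"slide": [0,0,0],"turn": [0,0,0],"hand": 40}
    - {"slide": [0,0,0],"turn": [0,0,0],"hand": 40}
    - {"slide": [0,0,0],"turn": [0,0,0],"hand": 40}

```text
clock: 46.28
eef_pos: [398.0, 354.0, -21.9]
tool_rot: [-3.141, -0.001, 0.672]
force: [-0.8, -0.3, 5.0]
width: 55.0
```

Emit:
play_rows:
  targets:
    - {"slide": [0,0,-15],"turn": [0,0,0],"hand": 40}
    - {"slide": [0,0,-30],"turn": [0,0,0],"hand": 40}
    - {"slide": [0,0,-30],"turn": [0,0,0],"hand": 40}
    - {"slide": [0,0,-30],"turn": [0,0,0],"hand": 40}

```text
clock: 46.78
eef_pos: [397.6, 353.3, 84.3]
tool_rot: [3.141, 0.0, 0.671]
force: [0.2, 0.5, -1.5]
width: 55.1
```

```bash
python3 -c "
from h import *
im,d=snap('scene','s42')
im,d=snap('scene','s42')
plan([410,170,86],10,40,vmax=45)
cv2.imwrite('pics/s42e.png',cv2.resize(im[150:250,310:400],None,fx=6,fy=6,interpolation=cv2.INTER_CUBIC))
"
```

```text
now [399.3 355.2  86.1] yaw 38.5 t 46.9 w 54.7
[{"slide": [-21.4, 30.3, -0.1], "turn": [-0.0, -0.1, 5.7], "hand": 40}, {"slide": [-18.3, 32.3, -0.1], "turn": [-0.0, -0.1, 5.7], "hand": 40}, {"slide": [-15.0, 34.0, -0.1], "turn": [-0.0, -0.1, 5.7], "hand": 40}, {"slide": [-11.5, 35.3, -0.0], "turn": [-0.0, -0.1, 5.7], "hand": 40}, {"slide": [-8.0, 36.2, -0.0], "turn": [-0.0, -0.1, 5.7], "hand": 40}]
```

View pics/s42e.png

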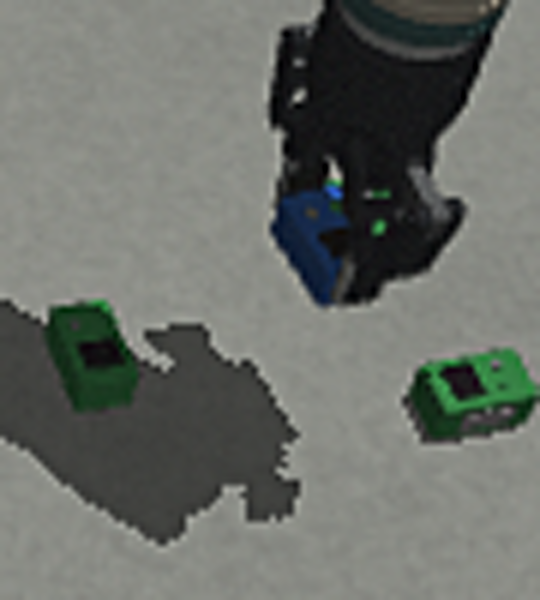

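Emit:
play_rows:
  targets:
    - {"slide": [-21,30,0],"turn": [0,0,5.7],"hand": 40}
    - {"slide": [-18,32,0],"turn": [0,0,5.7],"hand": 40}
    - {"slide": [-15,34,0],"turn": [0,0,5.7],"hand": 40}
    - {"slide": [-11,35,0],"turn": [0,0,5.7],"hand": 40}
    - {"slide": [-8,36,0],"turn": [0,0,5.7],"hand": 40}

```text
clock: 47.5
eef_pos: [408.4, 168.5, 82.4]
tool_rot: [3.141, 0.001, 0.171]
force: [1.3, 0.7, -1.7]
width: 54.8
```

```bash
python3 -c "
from h import *
im,d=snap('scene','s43')
plan([415,-50,86],-0.8,40,vmax=45)
"
```

```text
now [407.5 162.1  82.2] yaw 9.3 t 47.5 w 55.0
[{"slide": [-5.4, 42.1, -0.5], "turn": [0.1, 0.0, 2.0], "hand": 40}, {"slide": [-3.9, 42.3, -0.6], "turn": [0.1, 0.0, 2.0], "hand": 40}, {"slide": [-2.4, 42.4, -0.6], "turn": [0.1, 0.0, 2.0], "hand": 40}, {"slide": [-0.9, 42.4, -0.7], "turn": [0.1, 0.0, 2.0], "hand": 40}, {"slide": [0.6, 42.4, -0.7], "turn": [0.1, 0.0, 2.0], "hand": 40}]
```

Emit:
play_rows:
  targets:
    - {"slide": [-5,42,0],"turn": [0,0,2],"hand": 40}
    - {"slide": [-4,42,0],"turn": [0,0,2],"hand": 40}
    - {"slide": [-2,42,0],"turn": [0,0,2],"hand": 40}
    - {"slide": [-1,42,0],"turn": [0,0,2],"hand": 40}
    - {"slide": [1,42,0],"turn": [0,0,2],"hand": 40}

```text
clock: 48.18
eef_pos: [419.4, -41.5, 82.5]
tool_rot: [-3.142, 0.001, -0.001]
force: [0.7, -0.2, -1.6]
width: 54.8
```

Emit:
play_rows:
  targets:
    - {"slide": [0,0,0],"turn": [0,0,0],"hand": 40}
    - {"slide": [0,0,0],"turn": [0,0,0],"hand": 40}

```text
clock: 48.42
eef_pos: [419.5, -39.7, 82.5]
tool_rot: [-3.141, 0.0, 0.0]
force: [-0.3, 0.4, -1.0]
width: 55.2
```

```bash
python3 -c "
from h import *
im,d=snap('scene','s44')
plan([517,-53,75],-0.8,40,vmax=35)
"
```

```text
now [419.6 -39.2  82.6] yaw 0.1 t 48.5 w 54.9
[{"slide": [32.5, 4.7, 2.5], "turn": [-0.0, 0.0, 0.3], "hand": 40}, {"slide": [32.5, 4.5, 2.5], "turn": [-0.0, 0.0, 0.3], "hand": 40}, {"slide": [32.5, 4.3, 2.5], "turn": [-0.0, 0.0, 0.3], "hand": 40}]
```

Emit:
play_rows:
  targets:
    - {"slide": [32,5,3],"turn": [0,0,0.3],"hand": 40}
    - {"slide": [33,5,3],"turn": [0,0,0.3],"hand": 40}
    - {"slide": [32,4,2],"turn": [0,0,0.3],"hand": 40}
    - {"slide": [0,0,0],"turn": [0,0,0],"hand": 40}
    - {"slide": [0,0,0],"turn": [0,0,0],"hand": 40}

```text
clock: 49.1
eef_pos: [515.4, -53.4, 74.4]
tool_rot: [-3.141, 0.002, -0.014]
force: [-0.8, -1.1, -1.6]
width: 54.5
```

```bash
python3 -c "
from h import *
im,d=snap('scene','s45')
plan([517,-53,4],-0.8,40,n=4)
cv2.imwrite('pics/s45e.png',cv2.resize(im[140:240,180:290],None,fx=6,fy=6,interpolation=cv2.INTER_CUBIC))
"
```

```text
now [515.2 -53.7  74.5] yaw -0.8 t 49.1 w 55.0
[{"slide": [0.5, -0.2, 17.6], "turn": [-0.0, 0.0, -0.0], "hand": 40}, {"slide": [0.5, -0.2, 17.6], "turn": [-0.0, 0.0, -0.0], "hand": 40}, {"slide": [0.5, -0.2, 17.6], "turn": [-0.0, 0.0, -0.0], "hand": 40}, {"slide": [0.5, -0.2, 17.6], "turn": [-0.0, 0.0, -0.0], "hand": 40}]
```

View pics/s45e.png

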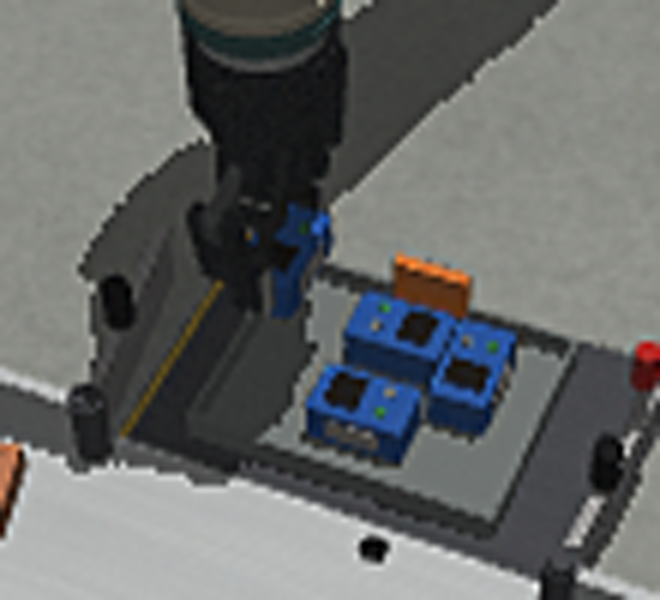

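Emit:
play_rows:
  targets:
    - {"slide": [1,0,20],"turn": [0,0,0],"hand": 40}
    - {"slide": [0,0,20],"turn": [0,0,0],"hand": 40}
    - {"slide": [0,0,18],"turn": [0,0,0],"hand": 40}
    - {"slide": [0,0,12.5],"turn": [0,0,0],"hand": 40}
    - {"slide": [0,0,0],"turn": [0,0,0],"hand": 40}

```text
clock: 49.78
eef_pos: [516.8, -54.5, 3.9]
tool_rot: [-3.142, 0.001, -0.015]
force: [-0.2, 0.0, -1.5]
width: 55.0
```

Emit:
play_rows:
  targets:
    - {"slide": [0,0,0],"turn": [0,0,0],"hand": 62}
    - {"slide": [0,0,0],"turn": [0,0,0],"hand": 70}
    - {"slide": [0,0,0],"turn": [0,0,0],"hand": 70}
    - {"slide": [0,0,-15],"turn": [0,0,0],"hand": 70}
    - {"slide": [0,0,-50],"turn": [0,0,0],"hand": 70}

```text
clock: 50.4
eef_pos: [515.9, -54.7, 68.9]
tool_rot: [-3.141, 0.005, -0.016]
force: [0.2, 0.5, 0.7]
width: 70.2
```

Emit:
play_rows:
  targets:
    - {"slide": [-35,0,-20],"turn": [0,0,0],"hand": 70}
    - {"slide": [-35,0,-20],"turn": [0,0,0],"hand": 70}
    - {"slide": [-30,20,0],"turn": [0,0,0],"hand": 70}
    - {"slide": [0,50,0],"turn": [0,0,0],"hand": 70}
    - {"slide": [0,50,0],"turn": [0,0,0],"hand": 70}

```text
clock: 51.02
eef_pos: [416.1, -174.3, 110.6]
tool_rot: [3.141, -0.002, -0.014]
force: [0.8, -0.5, 0.5]
width: 69.8
```

Emit:
play_rows:
  targets:
    - {"slide": [0,50,0],"turn": [0,0,0],"hand": 70}
    - {"slide": [0,50,0],"turn": [0,0,0],"hand": 70}
    - {"slide": [0,50,0],"turn": [0,0,0],"hand": 70}

```text
clock: 51.4
eef_pos: [413.3, -325.1, 110.4]
tool_rot: [3.141, -0.001, -0.016]
force: [-0.5, -0.9, 0.2]
width: 69.7
```

```bash
python3 -c "
from h import *
im,d=snap('scene','s46');tab(im,d);P=cloud('scene',d)
cv2.imwrite('pics/s46e.png',cv2.resize(im[130:280,140:300],None,fx=4.5,fy=4,interpolation=cv2.INTER_CUBIC))
im,d=snap('top','t46');cv2.imwrite('pics/t46c.png',cv2.resize(im[85:245,180:350],None,fx=4,fy=4,interpolation=cv2.INTER_CUBIC))
for o in packs(im,d): print(np.round(o[:6],1),np.round(o[6]))
print(read_state()['eef_pos'],read_state()['clock'])
"
```

```text
tab 62 [454.3   8.7  51.3] [445.6 -11.   32.9] [458.3  29.8  64.6]
[517.2  -3.4 -88.4 138.8  89.1  52.1] [271. 202.]
[ 412.25561446 -330.48643228  110.23172879] 51.5
```

View pics/s46e.png

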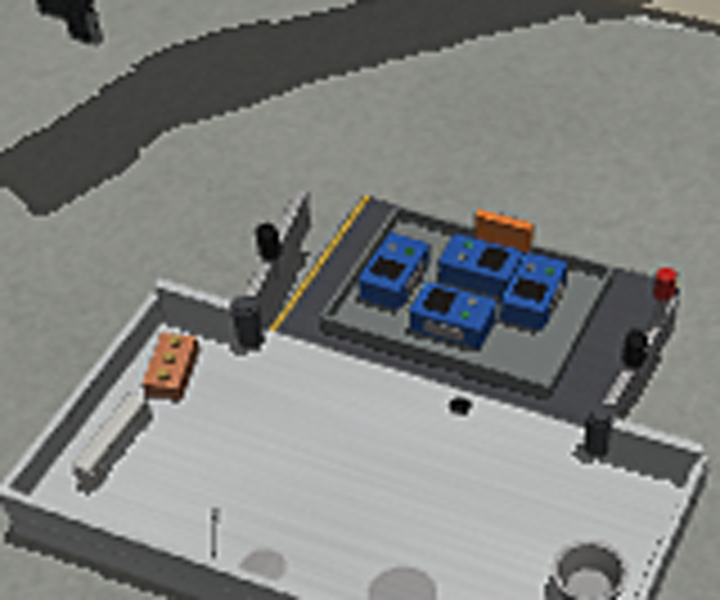

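View pics/t46c.png

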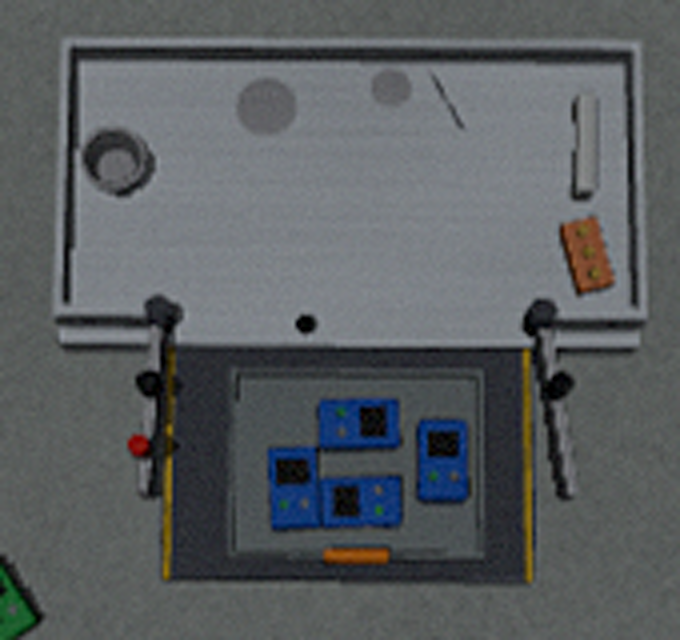

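```bash
python3 -c "
from h import *
im=cv2.imread('pics/t46.png');d=np.load('pics/t46.npy');P=cloud('top',d)
for nm,(u,v),z,h in [('knob',(139,445),129,(612.1,139.3)),('lpeg',(149,382),105,(612.1,139.3)),('rpeg',(560,384),105,(609.8,-122.5))]:
  U,V=180+u/4,85+v/4; w=px2w('top',U,V,z=z); print(nm,w.round(1),P[int(V),int(U)].round(1),'angle',np.arctan2(h[0]-w[0],abs(w[1])*0+ (h[1]-w[1])*(1 if w[1]>0 else -1)).round(2))
for nm,(u,v) in dict(front=(385,500),left=(293,510),right=(443,480),rear=(345,440)).items():
  U,V=int(180+u/4),int(85+v/4);print(nm,np.median(P[V-2:V+3,U-2:U+3,2]).round(1))
for u,v in [(250,420),(450,540),(300,400),(250,540),(450,400)]:
  U,V=int(180+u/4),int(85+v/4);print('floor',np.median(P[V-1:V+2,U-1:U+2,2]).round(1))
for nm,(u,v) in dict(BL=(236,370),BR=(481,371),FL=(232,556),FR=(482,558)).items(): print(nm,px2w('top',180+u/4,85+v/4,z=40).round(1))
"
```

```text
knob [514.8 146.  129. ] [515.2 147.8 130.2] angle 1.64
lpeg [560.2 142.1 105. ] [562.  143.  102.6] angle 1.62
rpeg [ 557.4 -128.6  105. ] [ 557.9 -129.   102.5] angle 1.69
front 52.5
left 51.8
right 52.7
rear 52.0
floor 25.5
floor 25.3
floor 23.5
floor 22.3
floor 24.7
BL [580.4  87.3  40. ]
BR [578.7 -83.5  40. ]
FL [450.6  89.9  40. ]
FR [448.4 -81.4  40. ]
```

All checks agree, so I'm handing in.

```bash
python3 -c "
from cell import *
print(finish_job())"
```

```text
the job is handed in; nothing more can be done
None
```

I raised the red bolt, opened both leaves and left them open. I slid the tray out by its tab, down over the step onto the ledge, then put all four blue packs on its floor and let go. The job was handed in at about 51.5 s of the 208 s. The green look-alikes, eyecup, copper block and white handle were not touched.

**Last checks (camera, before hand-in):**
- **Gate:** the knob top stands at about 129 mm, so the bolt is fully up. The left leaf is at about 1.63 rad and the right at about 1.69 rad.
- **Tray:** its origin is at about x = -96 mm in the shelf's frame. Its floor reads 22 to 25 mm at five spots, so it lies flat on the ledge.
- **Packs:** all four tops are at about 52 mm, which is the height of a pack resting on the tray floor, and none is on another. The gripper was about 340 mm clear of the tray.

**What went wrong or disagreed:**
- **Finger height:** the fingertips stood about 25 mm (shut) to 38 mm (open) higher than the reported TCP height. Because of this the first grip on the knob closed on nothing. The fingers also slipped off the tab once, as the tray dropped over the step. I went deeper both times and finished each move.
- **Moved pack:** the third pack shifted about 2 cm inside the tray while the arm was away, probably the announced knock. It now rests flat, right next to the front pack.

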